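# Slide a crated brick into the squaring corner

## Robot

A 6-joint arm with a two-finger parallel gripper is mounted at the origin on the work surface. World frame = base frame: x ahead of the robot, y to its left, z up, the work surface at z = 0. Lengths are in mm, angles in rad, forces in N, time in s.
With the tool pointing down it reaches from about 400 to 925 mm from the base axis. Payload 12.5 kg.
Tool frame: the origin (TCP) lies on the mounting face of the last link; the fingertips stand 190 mm ahead of it and the grasp point (between the pads) lies 171 mm ahead of it (env.grasp_offset is the distance from the TCP to the grasp point, in mm); z points along the fingers, y is the direction in which the jaws open and shut (so a half turn about z gives the same grasp; the last joint's range is limited). The gripper opens to 95 mm and grips with 3 to 60 N. Pads are 20 mm wide; open, the fingers measure 119 mm over their backs; the gripper's body (75 mm by 180 mm) begins 59 mm behind the grasp point.
Start: joints at [1.203, 0.491, 1.559, -0, 1.092, -0.106], TCP at [161.738, 603.71, 404.761] pointing down, gripper open.
Joint ranges: [-3.1, 3.1], [-0.84, 2.19], [0.05, 2.79], [-1.13, 4.28], [0.06, 2.93], [-2.69, 2.69]. Speed limits (rad/s): [2.22, 2.22, 2.79, 3.14, 3.14, 3.14].

## Interface

Orientations are given as [roll, pitch, yaw] about the fixed x, y, z axes, in that order (R = Rz(yaw) Ry(pitch) Rx(roll)).
In Python, from cell import env, viewer gives the robot as it stands.
- The arm moves only by the tool play_rows, never from a script. Its argument "increments" is a list of rows, each an object of numbers: "dx", "dy", "dz": the shift along the tool's x, y, z in mm; "rx", "ry", "rz": the turn, a rotation vector about the tool's x, y, z in units of 6 degrees (1.0 is 6 degrees). A call has 1 to 8 rows; each row is the pose to reach, as a shift and turn from the pose measured when the call began, along the tool's axes at that moment; what a row does not reach only later rows make up. A row lasts 1/12 s, in which the tool goes at most 41.7 mm and 7.16 degrees, less where a joint would pass 70% of its speed; a pose out of reach is approached as far as the arm can. A call with a gripper value outside its range is refused whole. "fingers" is the opening, from 0 (shut) to 1 (fully open), set as the call begins (left out, the last holds). The fingers move at their own pace and stop on an object; the grip force is fixed at half the most. Time passes only in rows, so rows that repeat a pose let the fingers close. It gives the time, the measured TCP pose, the force and the opening at its end, in the units of the state.
- env.state(): the state, without advancing time (a new reading comes with each control period).
- viewer.read_camera(name): name is "scene" or "top" or "wrist"; returns a dict with "image" (480x640x3 uint8, red, green, blue), "fx", "fy", "cx", "cy" (pixels), "rvec" (rotation vector, rad) and "tvec" (3), from world to camera coordinates, as OpenCV has them. Camera axes: x right, y down, z forward; pixel columns grow to the right and rows downward; lengths in mm; the calibration is good to about 2 mm. A picture is of the moment at which its call begins. There is no depth.
- env.job_done(): hands the job in, once; it reports no verdict.
The state is a dict: "t": time; "joints": joint angles; "qvel": joint speeds; "tau": joint torques, N m; "eef_pos": TCP position; "tcp_rot": TCP orientation; "ft_force": force on the tool from outside, world axes, zero at the start; "moment": the same for the moment, N m; "opening": opening from 0.0 (shut) to 1.0 (fully open).
Only numpy, scipy, OpenCV 4.12 (cv2) and the standard library are available. Lean on these libraries where they do the work, as an engineer would, in place of code of your own. Each camera call takes 0.05 s, during which the arm holds its last target.

## Task

Push the tall narrow wooden crate with the brick standing in it across the bench into the inside corner of the dark steel squaring fence, until its far face lies flat against the long bar and its left face flat against the short bar. It is heavy and tips easily, so push it low near its base and let it slide on its base all the way: do not put the fingers on the brick, and do not lift the crate or rock it over. Leave everything else on the bench where it is, and finish with the hand clear of the crate.

Things in the scene. Friction and masses are not known exactly. Their poses are not given: they have to be found in the camera images.
- crate: Tall loose crate of pale slats, 86 mm (its x) x 124 mm (y) x 150 mm tall, sides flat and upright; a brick is wedged in it. About 2.1 kg in all. Origin: centre of the underside; z up, x roughly away from the robot, y to its left (yaw within 0.25 rad). Slides with a push of 9 to 17 N made below 45 mm; pushed above 60 to 80 mm it tips.
- crated_brick: Perforated red brick standing on end, wedged firmly in the crate, 65 mm (its x) x 102 mm (y) x 215 mm tall; its top 73 mm stick out of the crate, up to 223 mm above the bench. Not to be touched by the fingers. Origin: centre of its underside, 8 mm above the crate's; axes as the crate's.
- fence: Dark steel L fence fixed to the bench, bars 35 mm high, 12 mm thick. Origin: inner corner, at bench height. Long bar, on the far side: inner face at x = 0, from the corner 420 mm along -y (to the right). Short bar: inner face at y = 0, from the corner 140 mm along -x (to the robot). Yaw within 0.15 rad. A 5 mm high foot runs outside each bar, to 40 mm from its inner face.
- fence_seat (a point): Point on the bench, fixed to the fence, over which the crate's origin lies when the crate is fully seated in the corner: 43 mm along -x and 62 mm along -y from the fence's inner corner. Axes as the fence's; the seated crate's x and y are along them.
- brick: Bystander: loose perforated red brick lying flat, 215 (along its x) x 102 x 65 mm, at the right. Origin: centre of the underside.
- half_brick: Bystander: loose half of a perforated red brick, 105 x 102 x 65 mm, at the right near the robot. Origin: centre of the underside.
- gauge: Bystander: black plastic thickness gauge lying flat, about 105 x 65 mm and 16 mm high, on the robot's side of the fence, left of the crate. Origin: middle of its frame bar, at the underside.
- block: Bystander: small bronze calibration block, 50 (along its x) x 30 x 30 mm, right of the crate, near the robot. Origin: centre of the underside.
- tray: Bystander: grey enamel tray of brick chips, 170 (along its x) x 230 x 28 mm, at the left. Origin: centre of the underside.
- brush: Bystander: hand brush 200 mm long lying flat, at the left beyond the tray. Origin: at its underside, on its length; x points along it to the bristles.
Things that resemble listed ones, but are neither listed nor needed, are in the scene too. What is shaped like the crate but green or purple is not meant.

How it is judged (in metres and radians):
At the end, for the whole second after the job is handed in: The crate stands upright and at rest on the bench in the corner of the fence, its origin within 6 mm of the fully seated place along both bars and square to the fence within 0.06 rad (x of crate in the frame of fence between -0.049 and -0.037 m and y of crate in the frame of fence between -0.068 and -0.056 m and angle between the x axis of crate and the x axis of fence, either way round below 0.06 rad and angle between crate's own z axis and vertical below 0.03 rad and height (world z) of crate below 0.004 m and linear speed of crate below 0.01 m/s); the robot touches nothing.
It fails at once if the crate tips or rocks (more than 0.15 rad) (angle between crate's own z axis and vertical above 0.15 rad).
It fails at once if the fingers take hold of or press on the brick in the crate (over 3 N) (contact force between the fingers and crated_brick above 3 N).
It fails at once if the crate is lifted off the bench (origin more than 10 mm up) (height (world z) of crate above 0.01 m).
It fails at once if a bystander (brick, half brick, gauge, block, tray or brush) is moved more than 20 mm (distance of any of brick, half_brick, gauge, block, tray, brush from where it was at the start of the episode above 0.02 m).
It also fails if it takes over 64 s, if anything falls off the work surface, if the arm or the gripper's body presses on something with over 40 N, if the wrist force passes 120 N, or if a joint passes its speed limit or range.

## Working session

There is one attempt and no reset: what is moved stays moved. The work goes in short steps, Python scripts to look and compute and a tool call to move; the robot and the scene stay as the last step left them, time stands still between calls to the robot, and variables do not carry over. Pictures are saved under pics/ and viewed, and the job is handed in when it is done.

Besides the shell and the picture viewer there is one more tool, called after "Request:" by a JSON object that holds its "op" and its "data". play_rows: Moves the arm, as the interface text tells. Its arguments: {"type":"object","properties":{"increments":{"type":"array","items":{"type":"object","properties":{"dx":{"type":"number"},"dy":{"type":"number"},"dz":{"type":"number"},"rx":{"type":"number"},"ry":{"type":"number"},"rz":{"type":"number"}}}},"fingers":{"type":"number"}},"required":["increments"]}

```bash
mkdir -p pics; ls; python3 - <<'E'
from cell import env, viewer
import cv2,numpy as np
s=env.state();print({k:np.round(v,3).tolist() for k,v in s.items()})
for n in ["scene","top","wrist"]:
    c=viewer.read_camera(n);cv2.imwrite(f"pics/{n}0.png",c["image"][:,:,::-1])
    R=cv2.Rodrigues(np.array(c["rvec"]))[0];print(n,c["fx"],c["cx"],c["cy"],(-R.T@np.array(c["tvec"]).ravel()).round(),R.round(2).tolist())
E
```

```text
pics
{'t': 0.0, 'joints': [1.203, 0.492, 1.559, -0.0, 1.092, -0.106], 'qvel': [0.0, 0.0, -0.002, 0.0, 0.0, -0.002], 'tau': [0.001, -61.267, -25.819, 0.069, 0.048, -0.0], 'eef_pos': [161.698, 603.686, 404.154], 'tcp_rot': [-3.14, -0.0, 2.88], 'ft_force': [0.084, -0.08, 0.326], 'moment': [-0.024, 0.026, -0.033], 'opening': 0.998}
scene 472.6377392667672 315.56191760864806 239.97108900483195 [ 853.   74. 1036.] [[-0.27, 0.96, 0.01], [0.91, 0.26, -0.32], [-0.31, -0.08, -0.95]]
top 520.6168907055091 317.4292499208637 237.438483266267 [ 313.  -34. 1271.] [[-0.02, -1.0, -0.01], [-0.98, 0.02, -0.19], [0.19, 0.01, -0.98]]
wrist 388.0780740568175 316.84421753071155 236.2123259072321 [ 88. 621. 385.] [[0.26, 0.97, -0.0], [0.93, -0.25, 0.27], [0.26, -0.07, -0.96]]
```

View pics/scene0.png

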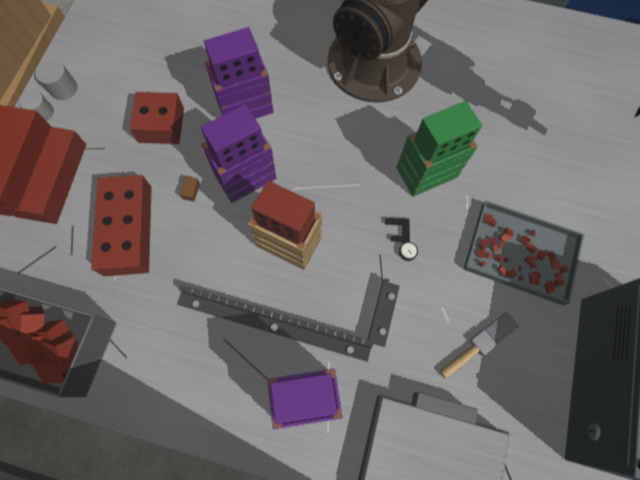

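View pics/top0.png

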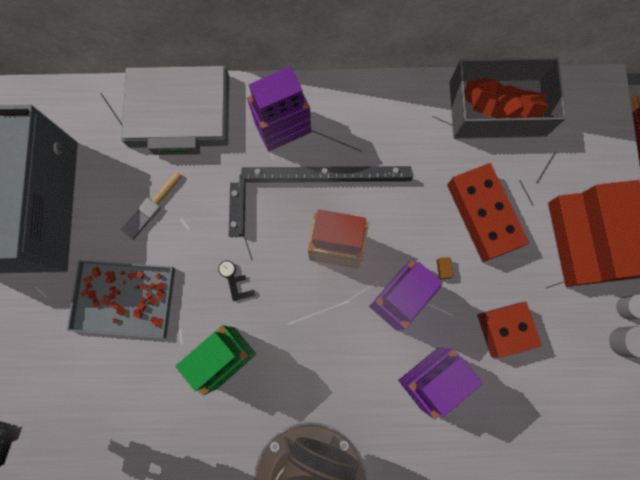

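Top view: the crate is at about (338,240), the fence's inner corner at about (244,181), the gauge at (235,280) and a purple crate at (405,295). Next I zoom in for corners.

```bash
python3 - <<'E'
import cv2
a=cv2.imread("pics/top0.png")[155:275,220:420];cv2.imwrite("pics/topz.png",cv2.resize(a,(800,480),interpolation=cv2.INTER_CUBIC))
a=cv2.imread("pics/scene0.png")[170:370,170:420];cv2.imwrite("pics/scenez.png",cv2.resize(a,(750,600),interpolation=cv2.INTER_CUBIC))
E
```

```text
(no output)
```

View pics/topz.png

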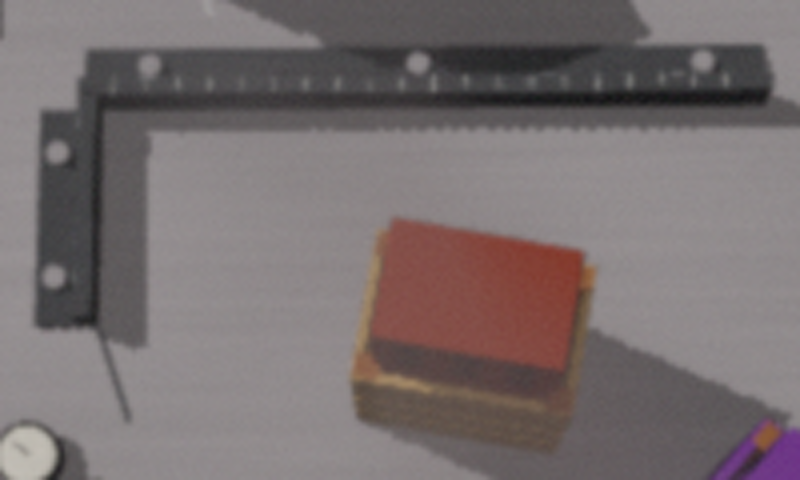

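View pics/scenez.png

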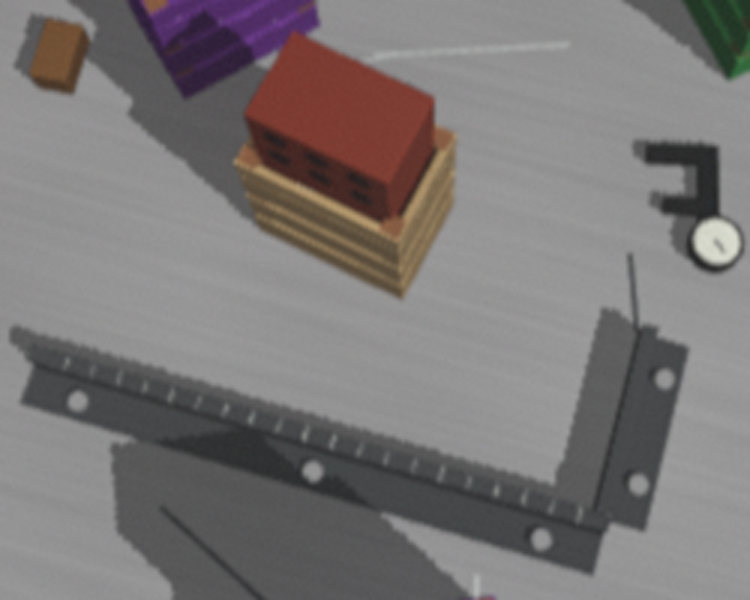

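View pics/wrist0.png

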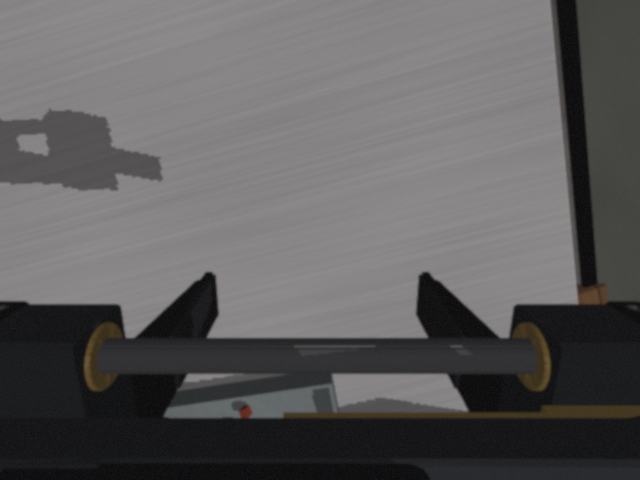

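```bash
cat > h.py <<'E'
from cell import env, viewer
import cv2,numpy as np
def cam(n):
    c=viewer.read_camera(n); return c
def ray(c,uv,z):
    K=np.array([[c["fx"],0,c["cx"]],[0,c["fy"],c["cy"]],[0,0,1]]);R=cv2.Rodrigues(np.array(c["rvec"]))[0];t=np.array(c["tvec"]).ravel()
    C=-R.T@t; uv=np.atleast_2d(uv).astype(float)
    d=(R.T@np.linalg.inv(K)@np.c_[uv,np.ones(len(uv))].T).T
    return (C+d*((z-C[2])/d[:,2])[:,None])[:,:2]
def proj(c,P):
    K=np.array([[c["fx"],0,c["cx"]],[0,c["fy"],c["cy"]],[0,0,1]])
    return cv2.projectPoints(np.array(P,float),np.array(c["rvec"]),np.array(c["tvec"]),K,None)[0][:,0]
E
python3 - <<'E'
from h import *
t=cam("top");s=cam("scene")
tz=lambda p:(np.array(p)+.5)/4-.5+[220,155]
sz=lambda p:(np.array(p)+.5)/3-.5+[170,170]
def show(n,P):
    print(n,P.round(1).tolist(), 'yaw-edges',[round(float(np.arctan2(*(P[(i+1)%len(P)]-P[i])[::-1])),3) for i in range(len(P))])
show('bricktop T',ray(t,tz([(392,217),(585,250),(562,372),(370,343)]),223))
show('bricktop S',ray(s,sz([(246,110),(295,33),(434,97),(386,222-15)]),223))
show('cratetop S',ray(s,sz([(237,160),(400,237),(455,135)]),150))
show('cratebot S',ray(s,sz([(260,228),(402,296),(452,205)]),0))
show('cratetop T',ray(t,tz([(355,380),(574,405)]),150))
show('cratebot T',ray(t,tz([(360,417),(558,452)]),0))
show('fence T0',ray(t,tz([(770,104),(103,104),(96,325)]),0))
show('fence T35',ray(t,tz([(770,94),(98,95),(92,325)]),35))
show('fence S35',ray(s,sz([(14,340),(598,512),(637,330)]),35))
print(ray(t,[[438,268],[452,262]],30), 'purple', ray(t,[[372,293],[400,327],[410,262]],150))
print('gauge',ray(t,[[254,296],[219,262],[236,268]],10))
E
```

```text
bricktop T [[581.0, -29.8], [561.6, -129.2], [497.8, -115.3], [514.7, -17.5]] yaw-edges [-1.764, 2.926, 1.4, -0.184]
bricktop S [[560.0, -126.2], [501.7, -112.9], [519.7, -16.9], [596.9, -25.2]] yaw-edges [2.917, 1.386, -0.107, -1.922]
cratetop S [[569.5, -138.7], [591.3, -19.4], [512.5, -3.9]] yaw-edges [1.39, 2.948, -1.171]
cratebot S [[569.5, -140.3], [591.5, -20.6], [511.3, -3.8]] yaw-edges [1.389, 2.935, -1.168]
cratetop T [[508.3, -7.8], [492.4, -126.9]] yaw-edges [-1.704, 1.437]
cratebot T [[511.3, -7.0], [487.3, -128.4]] yaw-edges [-1.765, 1.376]
fence T0 [[707.5, -270.0], [715.7, 153.9], [572.2, 156.8]] yaw-edges [1.551, 3.122, -1.264]
fence T35 [[703.1, -263.9], [710.5, 151.9], [565.1, 153.9]] yaw-edges [1.553, 3.127, -1.252]
fence S35 [[708.1, -277.1], [712.1, 156.9], [578.2, 153.4]] yaw-edges [1.562, -3.115, -1.278]
[[ 478.9566645  -315.07809403]
 [ 492.86939327 -349.52285097]] purple [[ 411.3419294  -143.1867825 ]
 [ 338.40027061 -199.8199773 ]
 [ 477.07489669 -228.08483758]]
gauge [[421.3642924  128.51473124]
 [505.95768315 214.96390214]
 [490.39335403 173.04470722]]
```

```bash
python3 - <<'E'
import cv2
a=cv2.imread("pics/top0.png")[220:340,300:460];cv2.imwrite("pics/topp.png",cv2.resize(a,(800,600),interpolation=cv2.INTER_CUBIC))
a=cv2.imread("pics/scene0.png")[90:210,170:330];cv2.imwrite("pics/scenep.png",cv2.resize(a,(800,600),interpolation=cv2.INTER_CUBIC))
E
```

```text
(no output)
```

View pics/topp.png

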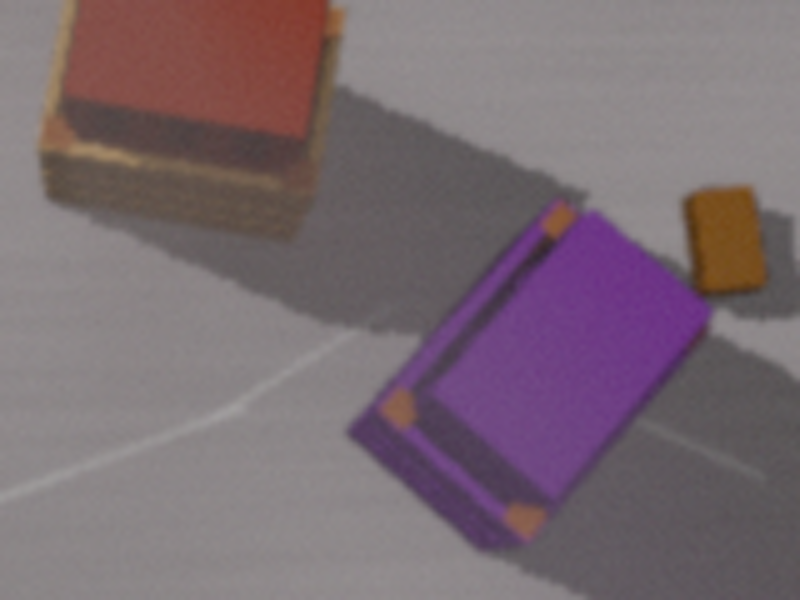

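View pics/scenep.png

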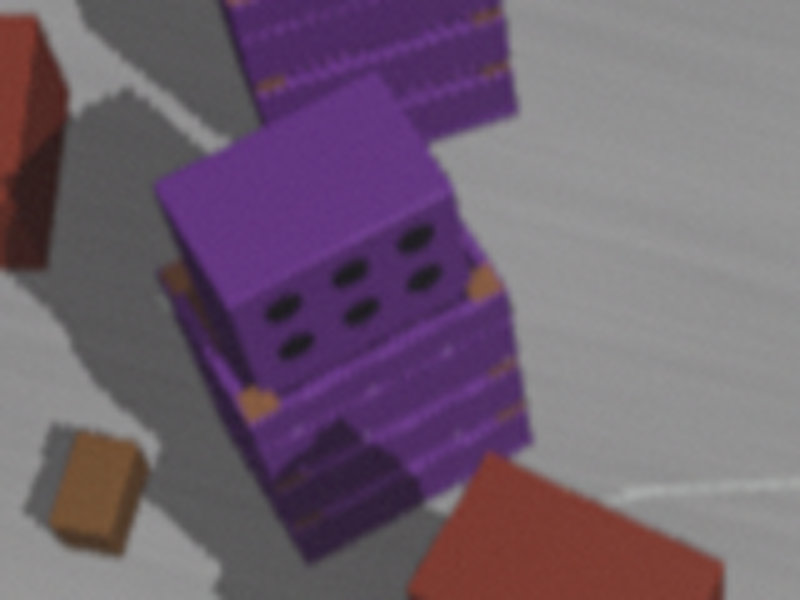

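```bash
python3 - <<'E'
from h import *
t=cam("top");s=cam("scene")
print('purple base', ray(t,[[369.5,306.3],[396,329.5]],0), ray(s,[[276.3,178.9],[231.3,202.3]],0))
print('purple top', ray(t,[[373.5,303],[412,260.5]],150))
print('brick', ray(t,[[449,195],[492,166],[527,244],[487,260]],65))
print('block', ray(t,[[437,259],[450,258],[453,278],[440,279]],30))
print('tray', ray(t,[[174,265],[70,262]],28))
E
```

```text
purple base [[ 392.48770058 -150.50463525]
 [ 336.08331093 -212.08408286]] [[ 395.50136628 -146.3039349 ]
 [ 483.09084611 -230.63678467]]
purple top [[ 389.93726271 -145.60451476]
 [ 480.28601654 -232.59004028]]
brick [[ 649.79781964 -344.27478706]
 [ 720.4565357  -452.83934444]
 [ 527.27301324 -519.07039782]
 [ 491.0416174  -422.45494624]]
block [[ 500.79335642 -314.01928606]
 [ 502.66388974 -345.37159872]
 [ 454.28473549 -349.33165824]
 [ 452.4355277  -318.21497039]]
tray [[497.82480756 320.09014149]
 [509.66207871 572.83336792]]
```

```bash
cat >> h.py <<'E'
from scipy.spatial.transform import Rotation as Ro
def Rt(yaw,tilt):  # yaw = heading of push (world), tilt deg of fingers toward heading
    return Ro.from_euler('xyz',[np.pi,0,np.pi+yaw])*Ro.from_rotvec([0,-np.radians(tilt),0])
def Rt2(yaw,tilt): return Ro.from_euler('xyz',[np.pi,0,yaw])*Ro.from_rotvec([0,np.radians(tilt),0])
def inc(p,R):
    s=env.state();p0=np.array(s['eef_pos']);R0=Ro.from_euler('xyz',s['tcp_rot'])
    return (R0.inv().apply(np.array(p)-p0)).round(1).tolist(),((R0.inv()*R).as_rotvec()/np.radians(6)).round(2).tolist()
def st():
    s=env.state();print('t',round(float(s['t']),2),np.round(s['eef_pos'],1).tolist(),np.round(s['tcp_rot'],3).tolist(),'F',np.round(s['ft_force'],1).tolist(),'q',np.round(s['joints'],2).tolist(),'op',round(float(s['opening']),2))
E
python3 - <<'E'
from h import *
st()
print(inc([400,330,500],Rt(-.187,0)))
E
```

```text
t 0.35 [161.7, 603.7, 404.6] [-3.141, 0.0, 2.88] F [0.1, 1.1, 0.3] q [1.2, 0.49, 1.56, -0.0, 1.09, -0.11] op 1.0
([-301.0, -202.7, -95.3], [-0.0, 0.0, -0.71])
```

Request:
{"op": "play_rows", "data": {"increments": [{"dx":-30,"dy":-20,"dz":-20},{"dx":-60,"dy":-40,"dz":-50},{"dx":-90,"dy":-60,"dz":-80},{"dx":-120,"dy":-80,"dz":-95,"rz":-0.7},{"dx":-150,"dy":-100,"dz":-95,"rz":-0.7},{"dx":-180,"dy":-120,"dz":-95,"rz":-0.7},{"dx":-210,"dy":-140,"dz":-95,"rz":-0.7},{"dx":-240,"dy":-160,"dz":-95,"rz":-0.7}], "fingers": 1}}

```text
invalid input
```

```bash
python3 - <<'E'
from h import *
st()
print(inc([420,0,500],Rt(-.187,30)))
E
```

```text
t 0.35 [161.7, 603.7, 404.6] [-3.141, 0.0, 2.88] F [0.1, 1.1, 0.3] q [1.2, 0.49, 1.56, -0.0, 1.09, -0.11] op 1.0
([-405.7, -516.3, -95.3], [-0.19, -5.0, -0.7])
```

Request:
{"op": "play_rows", "data": {"increments": [{"dx":-30,"dy":-20,"dz":-20,"rx":0,"ry":0,"rz":0},{"dx":-60,"dy":-40,"dz":-50,"rx":0,"ry":0,"rz":0},{"dx":-90,"dy":-60,"dz":-80,"rx":0,"ry":0,"rz":0},{"dx":-120,"dy":-80,"dz":-95,"rx":0,"ry":0,"rz":-0.7},{"dx":-150,"dy":-100,"dz":-95,"rx":0,"ry":0,"rz":-0.7},{"dx":-180,"dy":-120,"dz":-95,"rx":0,"ry":0,"rz":-0.7},{"dx":-210,"dy":-140,"dz":-95,"rx":0,"ry":0,"rz":-0.7},{"dx":-240,"dy":-160,"dz":-95,"rx":0,"ry":0,"rz":-0.7}]}}

```text
t: 1.02
eef_pos: [352.9, 385.4, 500.0]
tcp_rot: [3.141, 0.0, 2.953]
ft_force: [0.1, 0.1, 0.1]
opening: 0.997
```

```bash
python3 - <<'E'
from h import *
st()
print(inc([420,0,500],Rt(-.187,30)))
E
```

```text
t 1.02 [352.9, 385.4, 500.0] [3.141, 0.0, 2.953] F [0.1, 0.1, 0.1] q [0.7, 0.25, 1.67, -0.0, 1.22, -0.68] op 1.0
([-138.1, -366.0, -0.1], [-0.0, -5.0, -0.02])
```

Needs all the keys. Next, move over behind the crate, tilting.

Request:
{"op": "play_rows", "data": {"increments": [{"dx":-30,"dy":-40,"dz":0,"rx":0,"ry":-0.5,"rz":0},{"dx":-60,"dy":-80,"dz":0,"rx":0,"ry":-1.2,"rz":0},{"dx":-80,"dy":-120,"dz":0,"rx":0,"ry":-2,"rz":0},{"dx":-100,"dy":-160,"dz":0,"rx":0,"ry":-3,"rz":0},{"dx":-110,"dy":-200,"dz":0,"rx":0,"ry":-4,"rz":0},{"dx":-120,"dy":-240,"dz":0,"rx":0,"ry":-5,"rz":0},{"dx":-130,"dy":-280,"dz":0,"rx":0,"ry":-5,"rz":0},{"dx":-138,"dy":-320,"dz":0,"rx":0,"ry":-5,"rz":0}]}}

```text
t: 1.68
eef_pos: [427.3, 65.2, 500.1]
tcp_rot: [-3.142, 0.526, 2.954]
ft_force: [0.7, -0.3, 0.4]
opening: 1.001
```

```bash
python3 - <<'E'
from h import *
st()
print(inc([362,-27,400],Rt(-.187,30)))
print(inc([362,-27,260],Rt(-.187,30)))
E
```

```text
t 1.68 [427.3, 65.2, 500.1] [-3.142, 0.526, 2.954] F [0.7, -0.3, 0.4] q [0.02, 0.06, 1.95, -0.18, 0.63, -1.25] op 1.0
([90.8, -102.7, 63.1], [-0.01, 0.02, -0.01])
([161.1, -102.7, 184.2], [-0.01, 0.02, -0.01])
```

Request:
{"op": "play_rows", "data": {"increments": [{"dx":20,"dy":-25,"dz":14,"rx":0,"ry":0,"rz":0},{"dx":40,"dy":-50,"dz":28,"rx":0,"ry":0,"rz":0},{"dx":65,"dy":-75,"dz":45,"rx":0,"ry":0,"rz":0},{"dx":91,"dy":-103,"dz":63,"rx":0,"ry":0,"rz":0},{"dx":110,"dy":-103,"dz":96,"rx":0,"ry":0,"rz":0},{"dx":128,"dy":-103,"dz":127,"rx":0,"ry":0,"rz":0},{"dx":146,"dy":-103,"dz":158,"rx":0,"ry":0,"rz":0},{"dx":161,"dy":-103,"dz":184,"rx":0,"ry":0,"rz":0}]}}

```text
t: 2.35
eef_pos: [366.4, -30.4, 330.9]
tcp_rot: [3.121, 0.52, 2.954]
ft_force: [0.5, 0.2, 0.9]
opening: 1.003
```

```bash
python3 - <<'E'
from h import *
st()
print(inc([362,-27,180],Rt(-.187,30)))
for n in ["scene","top","wrist"]:
    c=viewer.read_camera(n);cv2.imwrite(f"pics/{n}1.png",c["image"][:,:,::-1])
E
```

```text
t 2.35 [366.4, -30.4, 330.9] [3.121, 0.52, 2.954] F [0.5, 0.2, 0.9] q [-0.28, 0.22, 2.34, 0.78, 0.09, -2.43] op 1.0
([79.3, -0.1, 128.5], [0.19, -0.04, -0.01])
```

View pics/scene1.png

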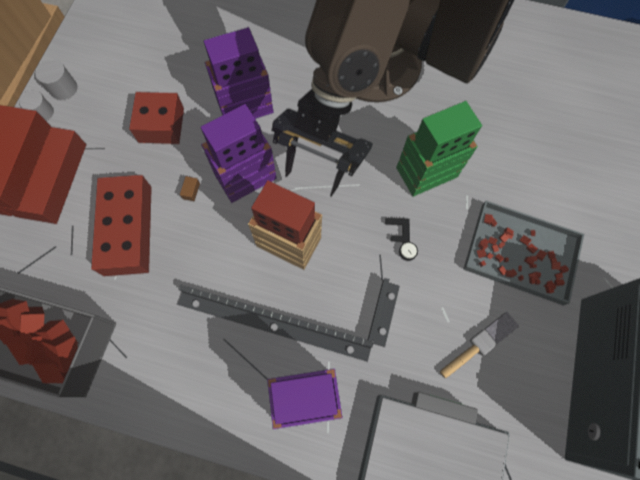

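View pics/wrist1.png

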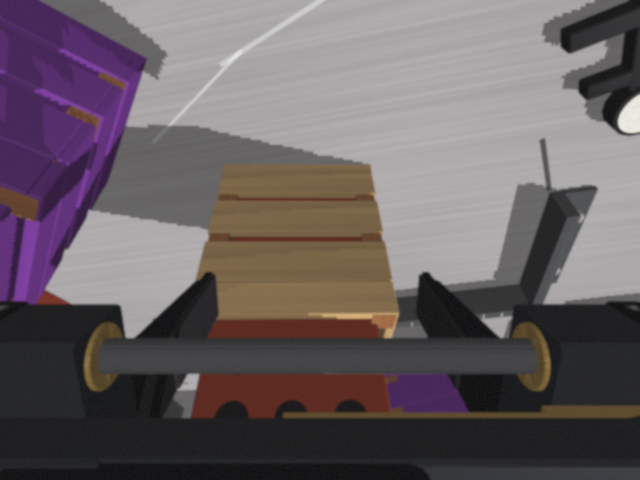

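The wrist is near its singularity (q5 = 0.09, its limit is 0.06), so this wrist branch can't go lower with this tilt. I'll fit the arm's kinematics from the logged states, so I can plan in the other wrist branch.

```bash
cat > kin.py <<'E'
import numpy as np
from scipy.optimize import least_squares
from scipy.spatial.transform import Rotation as Ro
def fk(q,P):
    a1,h1,L2,e,L3,d6,g=P
    R=Ro.from_euler('z',q[0]);p=R.apply([a1,0,h1])
    R=R*Ro.from_euler('y',q[1]);p=p+R.apply([0,0,L2])
    R=R*Ro.from_euler('y',q[2]);p=p+R.apply([e,0,L3])
    R=R*Ro.from_euler('z',q[3])*Ro.from_euler('y',q[4]);p=p+R.apply([0,0,d6])
    R=R*Ro.from_euler('z',q[5]+g)
    return p,R
LIM=np.array([[-3.1,3.1],[-.84,2.19],[.05,2.79],[-1.13,4.28],[.06,2.93],[-2.69,2.69]])
E
cat > fit.py <<'E'
from kin import *
import json
D=[([1.203,.492,1.559,0,1.092,-.106],[161.7,603.7,404.4]),([.7,.25,1.67,0,1.22,-.68],[352.9,385.4,500]),([.02,.06,1.95,-.18,.63,-1.25],[427.3,65.2,500.1]),([-.28,.22,2.34,.78,.09,-2.43],[366.4,-30.4,330.9])]
f=lambda P:np.concatenate([fk(q,list(P)+[0])[0]-p for q,p in D])
best=min((least_squares(f,x0) for x0 in ([0,400,450,0,450,100],[150,400,400,50,400,80],[50,300,600,0,500,100])),key=lambda r:r.cost)
print(best.x.round(1),best.cost,f(best.x).round(1))
P=list(best.x)+[0]
for q,_ in D: print(fk(q,P)[1].as_euler('xyz').round(3))
E
python3 fit.py; python3 -c "
from cell import env;s=env.state();print(list(map(float,s['joints'])),list(map(float,s['eef_pos'])),s['tcp_rot'])"
```

```text
[ 25.  178.6 554.   30.4 393.1  49.8] 8793.599983137066 [ 61.7 -24.    4.1  45.7 -49.7   2.5  -2.  -61.9  -6.5 -18.5 -66.4  -0.1]
[ 3.141e+00 -1.000e-03 -1.833e+00]
[-3.141e+00  1.000e-03 -1.762e+00]
[-2.622 -0.006 -1.755]
[-2.621  0.015 -1.749]
[-0.27693009647807837, 0.22348211034946974, 2.333987901511876, 0.7660065020231815, 0.09411438679730529, -2.4117975193751797] [366.74054003242276, -30.191622106666586, 331.3234106145105] [3.12037058 0.51953711 2.95344917]
```

```bash
sed -i 's/a1,h1,L2,e,L3,d6,g=P/a1,h1,L2,e,L3,d6,b,g=P/; s/\[e,0,L3\]/[e,b,L3]/' kin.py
cat > fit.py <<'E'
from kin import *
D=[([1.203,.492,1.559,0,1.092,-.106],[161.7,603.7,404.4]),([.7,.25,1.67,0,1.22,-.68],[352.9,385.4,500]),([.02,.06,1.95,-.18,.63,-1.25],[427.3,65.2,500.1]),([-.2769,.2235,2.334,.766,.0941,-2.4118],[366.7,-30.2,331.3])]
f=lambda P:np.concatenate([fk(q,list(P)+[0])[0]-p for q,p in D])
best=min((least_squares(f,x0) for x0 in ([0,400,450,0,450,100,60],[150,400,400,50,400,80,60],[50,300,600,0,500,100,60])),key=lambda r:r.cost)
print(best.x.round(1),best.cost,f(best.x).round(1))
P=list(best.x)+[-np.pi/2]
for q,_ in D: print(fk(q,P)[1].as_euler('xyz').round(3))
np.save('P.npy',P)
E
python3 fit.py
```

```text
[-4.000e-01  1.990e+02  5.885e+02  4.500e+01  4.119e+02  8.370e+01
  6.620e+01] 7.5629271219264 [ 0.2  0.6 -0.6 -0.1 -1.7  2.3  0.7  0.8 -2.2  0.   0.5  0.5]
[ 3.14   0.    -0.262]
[-3.14e+00 -1.00e-03 -1.91e-01]
[ 3.135 -0.519 -0.181]
[-3.12  -0.52  -0.188]
```

```bash
sed -i 's/-np.pi\/2/np.pi\/2/' fit.py; python3 fit.py >/dev/null; cat >> kin.py <<'E'
def Rh(yaw,tilt,flip): # fingers lean toward heading yaw by tilt deg; tool x = +heading if flip else -heading
    return Ro.from_euler('xyz',[np.pi,0,yaw+(0 if flip else np.pi)])*Ro.from_rotvec([0,np.radians(tilt)*(1 if flip else -1),0])
def ik(p,R,P=np.load('P.npy')):
    out=[]
    w=lambda q:np.concatenate([(fk(q,P)[0]-p)/100,(R.inv()*fk(q,P)[1]).as_rotvec()])
    for s in range(40):
        rng=np.random.default_rng(s);q0=rng.uniform(LIM[:,0],LIM[:,1]);
        q0[0]=np.arctan2(p[1],p[0])+rng.uniform(-.5,.5)
        r=least_squares(w,q0,bounds=(LIM[:,0],LIM[:,1]))
        if r.cost<1e-6 and not any(np.allclose(r.x,o,atol=.02) for o in out): out.append(r.x)
    return out
def tcp(tip,yaw,tilt):
    t=np.radians(tilt);return np.array(tip)-190*np.array([np.sin(t)*np.cos(yaw),np.sin(t)*np.sin(yaw),-np.cos(t)])
E
python3 - <<'E'
from kin import *
h=np.array([np.cos(-.187),np.sin(-.187)])
for name,face,yaw in (('start',np.array([500,-53]),-.187),('end',np.array([626,-60]),-.018)):
  for back in (45,8.7):
    hh=np.array([np.cos(yaw),np.sin(yaw)])
    for tilt in (22,30,40,50):
      for flip in (0,1):
        p=tcp([*(face-back*hh),15],yaw,tilt);S=ik(p,Rh(yaw,tilt,flip))
        print(name,back,tilt,flip,p.round(),[x.round(2).tolist() for x in S])
E
```

```text
start 45 22 0 [386. -31. 191.] [[-0.26, 0.61, 2.39, 3.03, 0.24, 1.61]]
start 45 22 1 [386. -31. 191.] [[-0.26, 0.61, 2.39, 3.03, 0.24, -1.53]]
start 45 30 0 [362. -27. 180.] [[-0.27, 0.66, 2.48, 3.06, 0.52, 1.57]]
start 45 30 1 [362. -27. 180.] [[-0.27, 0.66, 2.48, 3.06, 0.52, -1.57]]
start 45 40 0 [336. -22. 161.] [[-0.28, 0.79, 2.59, 3.07, 0.94, 1.54]]
start 45 40 1 [336. -22. 161.] [[-0.28, 0.79, 2.59, 3.07, 0.94, -1.6]]
start 45 50 0 [313. -18. 137.] [[-0.29, 0.99, 2.69, 3.06, 1.42, 1.52]]
start 45 50 1 [313. -18. 137.] [[-0.29, 0.99, 2.69, 3.06, 1.42, -1.63]]
start 8.7 22 0 [422. -38. 191.] [[-0.25, 0.61, 2.3, 2.99, 0.16, 1.66]]
start 8.7 22 1 [422. -38. 191.] [[-0.25, 0.61, 2.3, 2.99, 0.16, -1.48]]
start 8.7 30 0 [398. -34. 180.] [[-0.26, 0.65, 2.39, 3.06, 0.43, 1.59]]
start 8.7 30 1 [398. -34. 180.] [[-0.26, 0.65, 2.39, 3.06, 0.43, -1.55]]
start 8.7 40 0 [371. -29. 161.] [[-0.27, 0.75, 2.5, 3.07, 0.8, 1.56]]
start 8.7 40 1 [371. -29. 161.] [[-0.27, 0.75, 2.5, 3.07, 0.8, -1.58]]
start 8.7 50 0 [348. -24. 137.] [[-0.28, 0.91, 2.59, 3.07, 1.23, 1.54]]
start 8.7 50 1 [348. -24. 13
[... 413 characters left out ...]
]]
end 45 50 0 [435. -57. 137.] [[-0.33, 0.82, 2.36, 2.84, 0.91, 1.56]]
end 45 50 1 [435. -57. 137.] [[-0.33, 0.82, 2.36, 2.84, 0.91, -1.58]]
end 8.7 22 0 [546. -59. 191.] [[-0.24, 0.68, 2.0, 0.74, 0.12, -2.52]]
end 8.7 22 1 [546. -59. 191.] [[-0.24, 0.68, 2.0, 0.74, 0.12, 0.62]]
end 8.7 30 0 [522. -58. 180.] [[-0.26, 0.69, 2.09, 2.46, 0.19, 2.04]]
end 8.7 30 1 [522. -58. 180.] [[-0.26, 0.69, 2.09, 2.46, 0.19, -1.1]]
end 8.7 40 0 [495. -58. 161.] [[-0.28, 0.73, 2.19, 2.78, 0.49, 1.69]]
end 8.7 40 1 [495. -58. 161.] [[-0.28, 0.73, 2.19, 2.78, 0.49, -1.45]]
end 8.7 50 0 [472. -57. 137.] [[-0.3, 0.81, 2.27, 2.85, 0.81, 1.59]]
end 8.7 50 1 [472. -57. 137.] [[-0.3, 0.81, 2.27, 2.85, 0.81, -1.55]]
```

```bash
python3 - <<'E'
from kin import *
for z in (330,390,420):
  for tilt in (30,40,50,60):
    p=np.array([340,-25,z]);S=ik(p,Rh(-.187,tilt,1))
    print(z,tilt,[x.round(2).tolist() for x in S])
E
```

```text
330 30 []
330 40 [[-0.28, 0.2, 2.43, 2.81, 0.2, -1.32]]
330 50 [[-0.29, 0.22, 2.46, 2.95, 0.42, -1.46]]
330 60 [[-0.29, 0.25, 2.5, 2.99, 0.66, -1.51]]
390 30 [[-0.28, 0.06, 2.3, 0.18, 0.26, 1.32]]
390 40 [[-0.28, 0.06, 2.34, 0.87, 0.08, 0.62]]
390 50 [[-0.29, 0.06, 2.37, 2.7, 0.18, -1.2]]
390 60 [[-0.29, 0.08, 2.41, 2.91, 0.4, -1.41]]
420 30 [[-0.28, 0.0, 2.25, 0.13, 0.37, 1.37]]
420 40 [[-0.28, -0.0, 2.29, 0.37, 0.17, 1.13]]
420 50 [[-0.29, -0.0, 2.32, 2.14, 0.09, -0.63]]
420 60 [[-0.29, 0.01, 2.36, 2.81, 0.28, -1.31]]
```

```bash
cat >> h.py <<'E'
from kin import *
def rows(poses):
    for p,R in poses:
        a,b=inc(p,R);print(a,b)
E
python3 - <<'E'
from h import *
st();rows([([340,-25,400],Rh(-.187,30,0))])
E
```

```text
t 2.5 [366.7, -30.2, 331.3] [3.12, 0.52, 2.953] F [-0.0, -0.1, 0.8] q [-0.28, 0.22, 2.33, 0.77, 0.09, -2.41] op 1.0
[-10.5, 1.7, -73.1] [0.2, -0.04, -0.01]
```

Request:
{"op": "play_rows", "data": {"increments": [{"dx":-4,"dy":1,"dz":-20,"rx":0,"ry":0,"rz":0},{"dx":-8,"dy":2,"dz":-45,"rx":0.1,"ry":0,"rz":0},{"dx":-10,"dy":2,"dz":-73,"rx":0.2,"ry":0,"rz":0},{"dx":-10,"dy":2,"dz":-73,"rx":0.2,"ry":0,"rz":0},{"dx":-10,"dy":2,"dz":-73,"rx":0.2,"ry":0,"rz":0}]}}

```text
t: 2.92
eef_pos: [338.6, -24.4, 402.6]
tcp_rot: [-3.138, 0.525, 2.954]
ft_force: [0.1, 0.4, -0.5]
opening: 0.999
```

```bash
cat > path.py <<'E'
from h import *
import sys
P=np.load('P.npy')
def run(goal,n=8,step=np.radians(6.3)):
    s=env.state();q=np.array(s['joints']);g=np.array(goal);st()
    m=fk(q,P);print('model err',np.round(m[0]-s['eef_pos'],1))
    N=max(1,int(np.ceil(np.abs(g-q)[[3,5]].sum()/step)));N=max(N,1)
    N2=max(N,int(np.ceil(np.linalg.norm(fk(g,P)[0]-m[0])/35)));print('rows needed',N2)
    for k in range(1,min(n,N2)+1):
        p,R=fk(q+(g-q)*k/N2,P)
        d=m[1].inv().apply(p-m[0]);r=(m[1].inv()*R).as_rotvec()/np.radians(6)
        print({a:round(float(b),1) for a,b in zip(("dx","dy","dz","rx","ry","rz"),[*d,*r])}, 'p',p.round(),(q+(g-q)*k/N2).round(2).tolist())
if __name__=="__main__": run(eval(sys.argv[1]))
E
python3 path.py "[-0.29, 0.08, 2.41, 2.91, 0.4, -1.41]"
```

```text
t 2.92 [338.6, -24.4, 402.6] [-3.138, 0.525, 2.954] F [0.1, 0.4, -0.5] q [-0.28, 0.03, 2.28, 0.14, 0.31, -1.78] op 1.0
model err [0.1 0.4 0.3]
rows needed 29
{'dx': 1.8, 'dy': 2.4, 'dz': 1.0, 'rx': -0.3, 'ry': 0.0, 'rz': 1.0} p [338. -21. 401.] [-0.28, 0.03, 2.29, 0.23, 0.31, -1.77]
{'dx': 3.3, 'dy': 4.8, 'dz': 1.9, 'rx': -0.6, 'ry': 0.1, 'rz': 2.0} p [338. -19. 400.] [-0.28, 0.03, 2.29, 0.33, 0.31, -1.75]
{'dx': 4.6, 'dy': 7.1, 'dz': 2.7, 'rx': -0.8, 'ry': 0.1, 'rz': 3.0} p [338. -17. 398.] [-0.28, 0.04, 2.3, 0.42, 0.32, -1.74]
{'dx': 5.7, 'dy': 9.4, 'dz': 3.4, 'rx': -1.1, 'ry': 0.1, 'rz': 4.0} p [337. -14. 397.] [-0.28, 0.04, 2.3, 0.52, 0.32, -1.73]
{'dx': 6.5, 'dy': 11.5, 'dz': 4.1, 'rx': -1.4, 'ry': 0.2, 'rz': 5.0} p [337. -12. 396.] [-0.28, 0.04, 2.31, 0.62, 0.32, -1.72]
{'dx': 7.2, 'dy': 13.6, 'dz': 4.7, 'rx': -1.6, 'ry': 0.2, 'rz': 6.0} p [338. -10. 395.] [-0.28, 0.04, 2.31, 0.71, 0.33, -1.7]
{'dx': 7.6, 'dy': 15.5, 'dz': 5.2, 'rx': -1.9, 'ry': 0.3, 'rz': 7.0} p [338.  -8. 394.] [-0.28, 0.04, 2.31, 0.81, 0.33, -1.69]
{'dx': 7.9, 'dy': 17.3, 'dz': 5.7, 'rx': -2.1, 'ry': 0.3, 'rz': 8.0} p [338.  -6. 394.] [-0.28, 0.04, 2.32, 0.9, 0.33, -1.68]
```

Request:
{"op": "play_rows", "data": {"increments": [{"dx":2,"dy":2,"dz":1,"rx":-0.3,"ry":0,"rz":1},{"dx":3,"dy":5,"dz":2,"rx":-0.6,"ry":0.1,"rz":2},{"dx":5,"dy":7,"dz":3,"rx":-0.8,"ry":0.1,"rz":3},{"dx":6,"dy":9,"dz":3,"rx":-1.1,"ry":0.1,"rz":4},{"dx":7,"dy":11,"dz":4,"rx":-1.4,"ry":0.2,"rz":5},{"dx":7,"dy":14,"dz":5,"rx":-1.6,"ry":0.2,"rz":6},{"dx":8,"dy":15,"dz":5,"rx":-1.9,"ry":0.3,"rz":7},{"dx":8,"dy":17,"dz":6,"rx":-2.1,"ry":0.3,"rz":8}]}}

```text
t: 3.58
eef_pos: [337.9, -6.9, 393.1]
tcp_rot: [2.569, 0.238, 2.093]
ft_force: [0.9, 0.8, 0.2]
opening: 0.999
```

```bash
python3 path.py "[-0.29, 0.08, 2.41, 2.91, 0.4, -1.41]"
```

```text
t 3.58 [337.9, -6.9, 393.1] [2.569, 0.238, 2.093] F [0.9, 0.8, 0.2] q [-0.28, 0.05, 2.32, 0.89, 0.33, -1.66] op 1.0
model err [0.2 0.8 0.4]
rows needed 21
{'dx': 1.2, 'dy': 0.9, 'dz': 0.7, 'rx': -0.3, 'ry': 0.0, 'rz': 1.0} p [339.  -5. 393.] [-0.28, 0.05, 2.32, 0.99, 0.33, -1.65]
{'dx': 2.1, 'dy': 1.7, 'dz': 1.4, 'rx': -0.5, 'ry': 0.1, 'rz': 2.0} p [339.  -3. 393.] [-0.28, 0.05, 2.33, 1.08, 0.34, -1.64]
{'dx': 2.8, 'dy': 2.6, 'dz': 2.0, 'rx': -0.8, 'ry': 0.1, 'rz': 3.0} p [340.  -2. 393.] [-0.28, 0.05, 2.33, 1.18, 0.34, -1.63]
{'dx': 3.2, 'dy': 3.4, 'dz': 2.5, 'rx': -1.0, 'ry': 0.2, 'rz': 4.0} p [340.  -1. 393.] [-0.28, 0.05, 2.34, 1.28, 0.34, -1.61]
{'dx': 3.4, 'dy': 4.1, 'dz': 2.9, 'rx': -1.3, 'ry': 0.2, 'rz': 5.0} p [341.  -1. 393.] [-0.28, 0.05, 2.34, 1.37, 0.35, -1.6]
{'dx': 3.4, 'dy': 4.8, 'dz': 3.3, 'rx': -1.5, 'ry': 0.2, 'rz': 6.0} p [342.  -0. 393.] [-0.28, 0.06, 2.34, 1.47, 0.35, -1.59]
{'dx': 3.1, 'dy': 5.3, 'dz': 3.6, 'rx': -1.8, 'ry': 0.2, 'rz': 7.0} p [342.  -0. 393.] [-0.28, 0.06, 2.35, 1.56, 0.35, -1.58]
{'dx': 2.6, 'dy': 5.7, 'dz': 3.9, 'rx': -2.1, 'ry': 0.3, 'rz': 8.0} p [343.  -1. 393.] [-0.28, 0.06, 2.35, 1.66, 0.36, -1.57]
```

Tracking well.

Request:
{"op": "play_rows", "data": {"increments": [{"dx":1,"dy":1,"dz":1,"rx":-0.3,"ry":0,"rz":1},{"dx":2,"dy":2,"dz":1,"rx":-0.5,"ry":0.1,"rz":2},{"dx":3,"dy":3,"dz":2,"rx":-0.8,"ry":0.1,"rz":3},{"dx":3,"dy":3,"dz":3,"rx":-1,"ry":0.2,"rz":4},{"dx":3,"dy":4,"dz":3,"rx":-1.3,"ry":0.2,"rz":5},{"dx":3,"dy":5,"dz":3,"rx":-1.5,"ry":0.2,"rz":6},{"dx":3,"dy":5,"dz":4,"rx":-1.8,"ry":0.2,"rz":7},{"dx":3,"dy":6,"dz":4,"rx":-2.1,"ry":0.3,"rz":8}]}}

```text
t: 4.25
eef_pos: [342.6, -0.7, 392.0]
tcp_rot: [2.366, -0.33, 1.462]
ft_force: [-1.0, 0.9, -0.0]
opening: 0.998
```

```bash
python3 path.py "[-0.29, 0.08, 2.41, 2.91, 0.4, -1.41]"
```

```text
t 4.25 [342.6, -0.7, 392.0] [2.366, -0.33, 1.462] F [-1.0, 0.9, -0.0] q [-0.28, 0.06, 2.35, 1.67, 0.36, -1.57] op 1.0
model err [0.4 0.9 0.7]
rows needed 13
{'dx': -0.4, 'dy': 0.6, 'dz': 0.2, 'rx': -0.3, 'ry': 0.0, 'rz': 1.0} p [344.  -0. 393.] [-0.28, 0.06, 2.36, 1.76, 0.36, -1.56]
{'dx': -1.1, 'dy': 1.3, 'dz': 0.4, 'rx': -0.5, 'ry': 0.0, 'rz': 2.0} p [344.  -1. 393.] [-0.28, 0.06, 2.36, 1.86, 0.36, -1.54]
{'dx': -2.1, 'dy': 2.0, 'dz': 0.5, 'rx': -0.8, 'ry': 0.1, 'rz': 3.0} p [345.  -2. 393.] [-0.28, 0.06, 2.37, 1.95, 0.37, -1.53]
{'dx': -3.3, 'dy': 2.6, 'dz': 0.5, 'rx': -1.1, 'ry': 0.1, 'rz': 4.0} p [345.  -4. 393.] [-0.28, 0.07, 2.37, 2.05, 0.37, -1.52]
{'dx': -4.8, 'dy': 3.2, 'dz': 0.4, 'rx': -1.4, 'ry': 0.1, 'rz': 5.0} p [345.  -5. 393.] [-0.28, 0.07, 2.38, 2.15, 0.37, -1.51]
{'dx': -6.5, 'dy': 3.7, 'dz': 0.2, 'rx': -1.7, 'ry': 0.1, 'rz': 5.9} p [345.  -7. 393.] [-0.29, 0.07, 2.38, 2.24, 0.38, -1.49]
{'dx': -8.5, 'dy': 4.1, 'dz': -0.0, 'rx': -2.0, 'ry': 0.1, 'rz': 6.9} p [345.  -9. 393.] [-0.29, 0.07, 2.38, 2.34, 0.38, -1.48]
{'dx': -10.7, 'dy': 4.3, 'dz': -0.4, 'rx': -2.3, 'ry': 0.1, 'rz': 7.9} p [345. -11. 392.] [-0.29, 0.07, 2.39, 2.43, 0.38, -1.47]
```

Request:
{"op": "play_rows", "data": {"increments": [{"dx":0,"dy":1,"dz":0,"rx":-0.3,"ry":0,"rz":1},{"dx":-1,"dy":1,"dz":0,"rx":-0.5,"ry":0,"rz":2},{"dx":-2,"dy":2,"dz":0,"rx":-0.8,"ry":0.1,"rz":3},{"dx":-3,"dy":3,"dz":0,"rx":-1.1,"ry":0.1,"rz":4},{"dx":-5,"dy":3,"dz":0,"rx":-1.4,"ry":0.1,"rz":5},{"dx":-7,"dy":4,"dz":0,"rx":-1.7,"ry":0.1,"rz":6},{"dx":-9,"dy":4,"dz":0,"rx":-2,"ry":0.1,"rz":7},{"dx":-11,"dy":4,"dz":0,"rx":-2.3,"ry":0.1,"rz":8}]}}

```text
t: 4.92
eef_pos: [344.1, -12.2, 390.9]
tcp_rot: [2.606, -0.887, 0.659]
ft_force: [0.9, 0.1, -0.3]
opening: 1.004
```

```bash
python3 - <<'E'
from h import *
st();rows([([340,-25,390],Rh(-.187,60,1)),([336,-22,300],Rh(-.187,55,1)),([336,-22,225],Rh(-.187,48,1)),([336,-22,161],Rh(-.187,40,1))])
E
```

```text
t 4.92 [344.1, -12.2, 390.9] [2.606, -0.887, 0.659] F [0.9, 0.1, -0.3] q [-0.29, 0.07, 2.39, 2.44, 0.38, -1.46] op 1.0
[-7.7, 10.6, -3.1] [-1.64, 0.17, 4.72]
[-78.3, -22.1, 42.5] [-1.44, -0.64, 4.78]
[-136.4, -46.3, 83.2] [-1.14, -1.78, 4.87]
[-186.0, -66.9, 118.0] [-0.8, -3.09, 4.95]
```

Request:
{"op": "play_rows", "data": {"increments": [{"dx":-1,"dy":2,"dz":0,"rx":-0.3,"ry":0,"rz":1},{"dx":-3,"dy":4,"dz":-1,"rx":-0.6,"ry":0,"rz":2},{"dx":-4,"dy":6,"dz":-2,"rx":-1,"ry":0.1,"rz":3},{"dx":-6,"dy":8,"dz":-2,"rx":-1.3,"ry":0.1,"rz":4},{"dx":-8,"dy":10,"dz":-3,"rx":-1.6,"ry":0.2,"rz":4.7},{"dx":-8,"dy":10,"dz":-3,"rx":-1.6,"ry":0.2,"rz":4.7}]}}

```text
t: 5.42
eef_pos: [339.6, -24.5, 389.2]
tcp_rot: [-3.132, -1.048, -0.192]
ft_force: [0.6, 0.5, 0.5]
opening: 0.996
```

```bash
python3 - <<'E'
from h import *
st();rows([([312,-18,390],Rh(-.187,60,1)),([312,-18,300],Rh(-.187,55,1)),([322,-20,225],Rh(-.187,48,1)),([336,-22,161],Rh(-.187,40,1))])
for x,y,z,t in ((312,-18,390,60),(312,-18,300,55),(322,-20,225,48)): print([a.round(2).tolist() for a in ik(np.array([x,y,z]),Rh(-.187,t,1))])
E
```

```text
t 5.42 [339.6, -24.5, 389.2] [-3.132, -1.048, -0.192] F [0.6, 0.5, 0.5] q [-0.29, 0.08, 2.41, 2.9, 0.4, -1.39] op 1.0
[-13.5, -1.4, -24.9] [-0.05, -0.01, -0.02]
[-91.5, -0.9, 20.0] [-0.05, -0.84, -0.02]
[-151.4, -0.4, 66.3] [-0.05, -2.01, -0.02]
[-199.8, -0.7, 110.5] [-0.05, -3.34, -0.01]
[[-0.3, 0.03, 2.46, 2.9, 0.41, -1.4]]
[[-0.3, 0.31, 2.59, 3.01, 0.72, -1.53]]
[[-0.29, 0.59, 2.62, 3.05, 0.91, -1.58]]
```

Branch flipped. Descend behind the crate.

Request:
{"op": "play_rows", "data": {"increments": [{"dx":-13,"dy":-1,"dz":-25,"rx":0,"ry":0,"rz":0},{"dx":-40,"dy":-1,"dz":-10,"rx":0,"ry":-0.3,"rz":0},{"dx":-65,"dy":-1,"dz":5,"rx":0,"ry":-0.5,"rz":0},{"dx":-92,"dy":-1,"dz":20,"rx":0,"ry":-0.8,"rz":0},{"dx":-112,"dy":-1,"dz":35,"rx":0,"ry":-1.2,"rz":0},{"dx":-132,"dy":-1,"dz":50,"rx":0,"ry":-1.6,"rz":0},{"dx":-151,"dy":-1,"dz":66,"rx":0,"ry":-2,"rz":0},{"dx":-151,"dy":-1,"dz":66,"rx":0,"ry":-2,"rz":0}]}}

```text
t: 6.08
eef_pos: [323.1, -19.4, 221.5]
tcp_rot: [-3.131, -0.828, -0.188]
ft_force: [1.1, 0.4, 0.5]
opening: 1.0
```

```bash
python3 - <<'E'
from h import *
st();rows([([336,-22,161],Rh(-.187,40,1))])
for n in ["scene","top","wrist"]:
    c=viewer.read_camera(n);cv2.imwrite(f"pics/{n}2.png",c["image"][:,:,::-1])
E
```

```text
t 6.08 [323.1, -19.4, 221.5] [-3.131, -0.828, -0.188] F [1.1, 0.4, 0.5] q [-0.29, 0.59, 2.62, 3.04, 0.9, -1.57] op 1.0
[-35.7, 0.7, 50.6] [-0.1, -1.24, -0.0]
```

View pics/scene2.png

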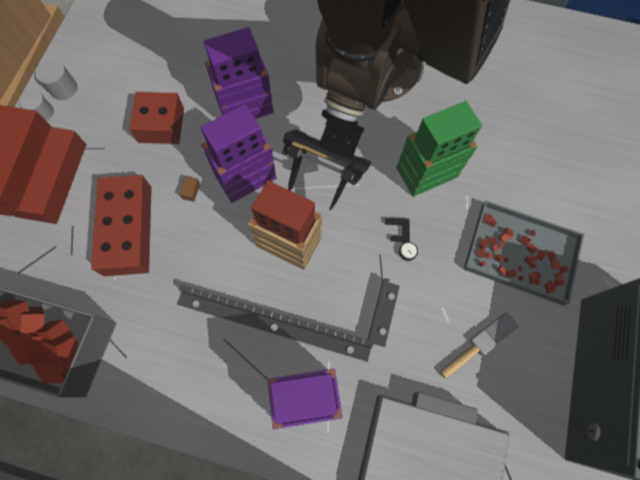

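View pics/wrist2.png

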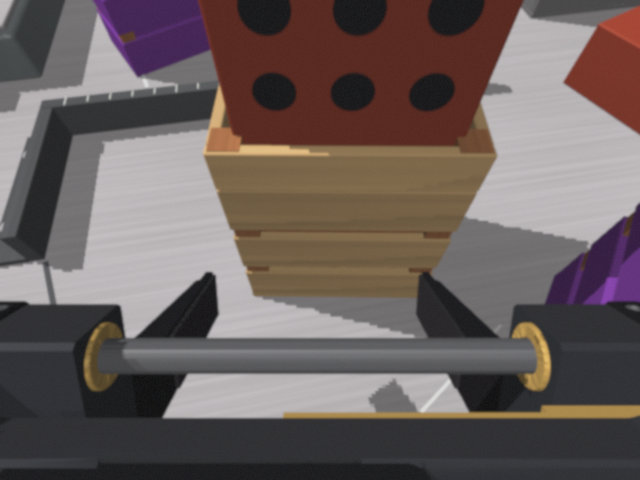

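Request:
{"op": "play_rows", "data": {"increments": [{"dx":-12,"dy":1,"dz":17,"rx":0,"ry":-0.4,"rz":0},{"dx":-24,"dy":1,"dz":34,"rx":0,"ry":-0.8,"rz":0},{"dx":-36,"dy":1,"dz":51,"rx":-0.1,"ry":-1.2,"rz":0},{"dx":-36,"dy":1,"dz":51,"rx":-0.1,"ry":-1.2,"rz":0},{"dx":-36,"dy":1,"dz":51,"rx":-0.1,"ry":-1.2,"rz":0}], "fingers": 0.7}}

```text
t: 6.65
eef_pos: [335.5, -22.2, 166.6]
tcp_rot: [3.14, -0.717, -0.187]
ft_force: [-0.0, 0.3, 0.1]
opening: 0.723
```

```bash
python3 - <<'E'
from h import *
st()
for n in ["scene","wrist"]:
    c=viewer.read_camera(n);cv2.imwrite(f"pics/{n}3.png",c["image"][:,:,::-1])
P=[]
for b in (45,20,8.7,-5,-20): 
    h=np.array([np.cos(-.187),np.sin(-.187)]); f=np.array([499.5,-54.7])-b*h
    P.append((tcp([*f,15],-.187,40),Rh(-.187,40,1)))
rows(P)
E
```

```text
t 6.65 [335.5, -22.2, 166.6] [3.14, -0.717, -0.187] F [-0.0, 0.3, 0.1] q [-0.28, 0.76, 2.6, 3.07, 0.93, -1.6] op 0.72
[-4.0, 1.4, 5.2] [0.02, -0.18, -0.0]
[14.8, 1.4, 21.6] [0.02, -0.18, -0.0]
[23.3, 1.4, 29.0] [0.02, -0.18, -0.0]
[33.7, 1.4, 38.0] [0.02, -0.18, -0.0]
[45.0, 1.3, 47.9] [0.02, -0.18, -0.0]
```

View pics/wrist3.png

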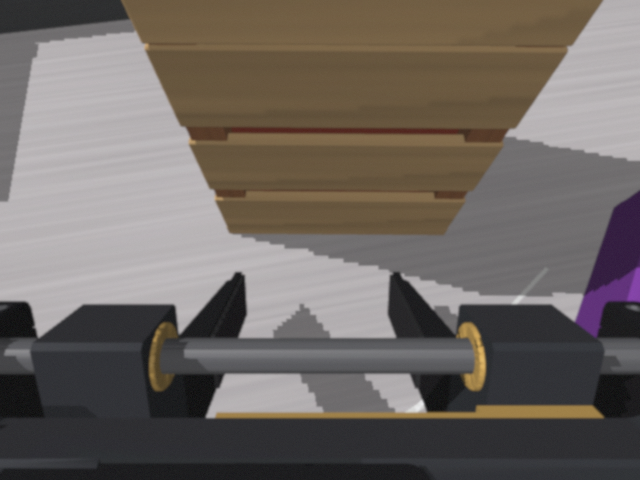

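View pics/scene3.png

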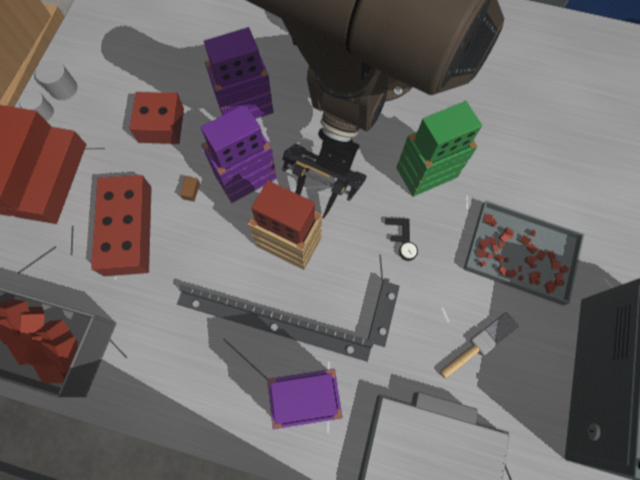

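Request:
{"op": "play_rows", "data": {"increments": [{"dx":2,"dy":1,"dz":10,"rx":0,"ry":-0.1,"rz":0},{"dx":10,"dy":1,"dz":17,"rx":0,"ry":-0.2,"rz":0},{"dx":15,"dy":1,"dz":22,"rx":0,"ry":-0.2,"rz":0},{"dx":20,"dy":1,"dz":26,"rx":0,"ry":-0.2,"rz":0},{"dx":24,"dy":1,"dz":30,"rx":0,"ry":-0.2,"rz":0},{"dx":28,"dy":1,"dz":33,"rx":0,"ry":-0.2,"rz":0},{"dx":31,"dy":1,"dz":36,"rx":0,"ry":-0.2,"rz":0},{"dx":34,"dy":1,"dz":38,"rx":0,"ry":-0.2,"rz":0}]}}

```text
t: 7.42
eef_pos: [382.2, -31.9, 161.2]
tcp_rot: [3.14, -0.689, -0.188]
ft_force: [-16.8, 3.5, 5.9]
opening: 0.702
```

```bash
python3 - <<'E'
from h import *
st()
for n in ["scene","wrist"]:
    c=viewer.read_camera(n);cv2.imwrite(f"pics/{n}4.png",c["image"][:,:,::-1])
a=cv2.imread("pics/scene4.png")[130:310,190:390];b=cv2.imread("pics/wrist4.png");cv2.imwrite("pics/c4.png",np.hstack([cv2.resize(a,(400,360)),cv2.resize(b,(400,360))]))
E
```

```text
t 7.42 [382.2, -31.9, 161.2] [3.14, -0.689, -0.188] F [-16.8, 3.5, 5.9] q [-0.27, 0.74, 2.47, 3.07, 0.75, -1.58] op 0.7
```

View pics/c4.png

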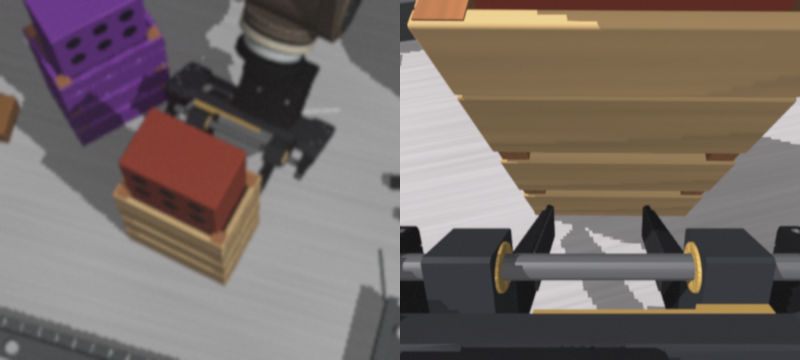

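```bash
cat > seg.py <<'E'
from h import *
import sys
# args: tip0? -> interpolate from current tip/yaw to target tip x,y,z,yaw,tilt, n rows step mm
x,y,z,yaw,tilt,step,n=map(float,sys.argv[1:8])
s=env.state();R0=Ro.from_euler('xyz',s['tcp_rot']);p0=np.array(s['eef_pos']);zd=R0.apply([0,0,1]);tip=p0+190*zd
yw=np.arctan2(zd[1],zd[0]);tl=np.degrees(np.arccos(-zd[2]))
st();print('tip',tip.round(1),'yaw',yw.round(3),'tilt',tl.round(1))
T=np.array([x,y,z]);N=int(np.ceil(np.linalg.norm(T-tip)/step));print('N',N)
for k in range(1,min(N,int(n))+1):
    f=k/N;yy=yw+(yaw-yw)*f;tt=tl+(tilt-tl)*f
    a,b=inc(tcp(tip+(T-tip)*f,yy,tt),Rh(yy,tt,1));print(a,b)
E
python3 seg.py 618 -58 15 -.018 40 6 8
```

```text
t 7.52 [383.0, -32.1, 161.1] [3.14, -0.691, -0.188] F [-13.4, 3.1, 5.4] q [-0.27, 0.74, 2.47, 3.07, 0.75, -1.58] op 0.7
tip [501.8 -54.9  14.6] yaw -0.189 tilt 39.6
N 20
[4.4, 0.1, 3.6] [0.05, 0.0, -0.05]
[8.7, 0.2, 7.3] [0.1, 0.01, -0.11]
[13.1, 0.3, 10.9] [0.16, 0.01, -0.17]
[17.5, 0.4, 14.6] [0.21, 0.01, -0.24]
[21.9, 0.5, 18.3] [0.26, 0.02, -0.3]
[26.3, 0.6, 21.9] [0.31, 0.02, -0.36]
[30.7, 0.8, 25.6] [0.37, 0.03, -0.43]
[35.1, 0.9, 29.3] [0.42, 0.03, -0.49]
```

Request:
{"op": "play_rows", "data": {"increments": [{"dx":4.4,"dy":0.1,"dz":3.6,"rx":0.05,"ry":0,"rz":-0.05},{"dx":8.7,"dy":0.2,"dz":7.3,"rx":0.1,"ry":0,"rz":-0.1},{"dx":13,"dy":0.3,"dz":11,"rx":0.15,"ry":0,"rz":-0.17},{"dx":17.5,"dy":0.4,"dz":14.6,"rx":0.2,"ry":0,"rz":-0.24},{"dx":22,"dy":0.5,"dz":18.3,"rx":0.26,"ry":0,"rz":-0.3},{"dx":26.3,"dy":0.6,"dz":22,"rx":0.31,"ry":0,"rz":-0.36},{"dx":30.7,"dy":0.8,"dz":25.6,"rx":0.37,"ry":0,"rz":-0.43},{"dx":35,"dy":0.9,"dz":29.3,"rx":0.42,"ry":0,"rz":-0.5}]}}

```text
t: 8.18
eef_pos: [425.4, -41.2, 160.8]
tcp_rot: [-3.141, -0.683, -0.122]
ft_force: [-19.1, -0.9, 9.9]
opening: 0.701
```

```bash
python3 seg.py 618 -58 15 -.018 40 6 8;python3 - <<'E'
from h import *
for n in ["scene","wrist"]:
    c=viewer.read_camera(n);cv2.imwrite(f"pics/{n}5.png",c["image"][:,:,::-1])
a=cv2.imread("pics/scene5.png")[150:330,190:390];b=cv2.imread("pics/wrist5.png");cv2.imwrite("pics/c5.png",np.hstack([cv2.resize(a,(400,360)),cv2.resize(b,(400,360))]))
E
```

```text
t 8.18 [425.4, -41.2, 160.8] [-3.141, -0.683, -0.122] F [-19.1, -0.9, 9.9] q [-0.27, 0.72, 2.36, 2.98, 0.62, -1.55] op 0.7
tip [544.5 -55.7  13.5] yaw -0.121 tilt 39.1
N 13
[4.2, 0.4, 3.5] [0.05, 0.01, -0.07]
[8.5, 0.9, 6.9] [0.1, 0.02, -0.13]
[12.7, 1.3, 10.4] [0.14, 0.03, -0.18]
[16.9, 1.8, 13.9] [0.19, 0.04, -0.24]
[21.2, 2.2, 17.4] [0.24, 0.05, -0.3]
[25.5, 2.7, 20.9] [0.29, 0.07, -0.36]
[29.7, 3.2, 24.4] [0.34, 0.08, -0.42]
[34.0, 3.6, 27.9] [0.38, 0.09, -0.48]
```

View pics/c5.png

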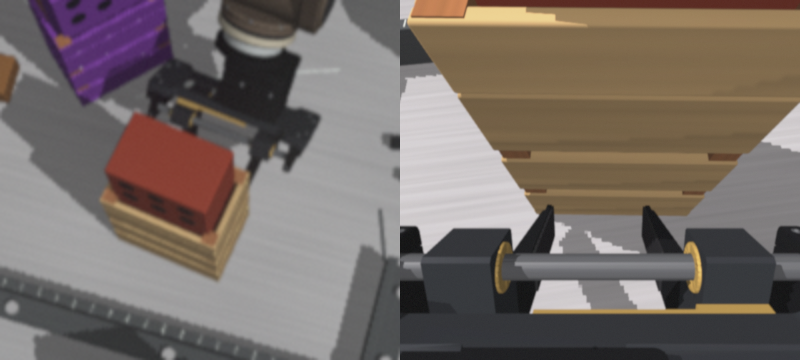

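Request:
{"op": "play_rows", "data": {"increments": [{"dx":4.2,"dy":0.4,"dz":3.3,"rx":0.05,"ry":0,"rz":-0.07},{"dx":8.5,"dy":0.9,"dz":6.8,"rx":0.1,"ry":0,"rz":-0.13},{"dx":12.7,"dy":1.3,"dz":10.2,"rx":0.14,"ry":0,"rz":-0.18},{"dx":17,"dy":1.8,"dz":13.6,"rx":0.2,"ry":0,"rz":-0.24},{"dx":21.2,"dy":2.2,"dz":17,"rx":0.24,"ry":0,"rz":-0.3},{"dx":25.5,"dy":2.7,"dz":20.5,"rx":0.3,"ry":0,"rz":-0.36},{"dx":30,"dy":3.2,"dz":24,"rx":0.34,"ry":0,"rz":-0.42},{"dx":34,"dy":3.6,"dz":27.5,"rx":0.4,"ry":0,"rz":-0.48}]}}

```text
t: 8.95
eef_pos: [467.3, -50.0, 160.9]
tcp_rot: [-3.14, -0.679, -0.058]
ft_force: [-19.3, -0.9, 9.6]
opening: 0.703
```

```bash
python3 seg.py 618 -58 15 -.018 40 6 8;python3 - <<'E'
from h import *
for n in ["scene","wrist","top"]:
    c=viewer.read_camera(n);cv2.imwrite(f"pics/{n}6.png",c["image"][:,:,::-1])
a=cv2.imread("pics/scene6.png")[190:370,170:370];b=cv2.imread("pics/top6.png")[150:290,220:420];cv2.imwrite("pics/c6.png",np.vstack([cv2.resize(a,(500,300)),cv2.resize(b,(500,300))]))
E
```

```text
t 8.95 [467.3, -50.0, 160.9] [-3.14, -0.679, -0.058] F [-19.3, -0.9, 9.6] q [-0.27, 0.72, 2.25, 2.87, 0.52, -1.5] op 0.7
tip [586.4 -56.5  13. ] yaw -0.055 tilt 38.9
N 6
[3.7, 0.7, 3.0] [0.04, 0.03, -0.07]
[7.4, 1.4, 6.1] [0.07, 0.06, -0.11]
[11.1, 2.1, 9.2] [0.11, 0.09, -0.16]
[14.8, 2.8, 12.2] [0.15, 0.12, -0.2]
[18.5, 3.5, 15.3] [0.18, 0.16, -0.25]
[22.2, 4.2, 18.4] [0.22, 0.19, -0.29]
```

View pics/c6.png

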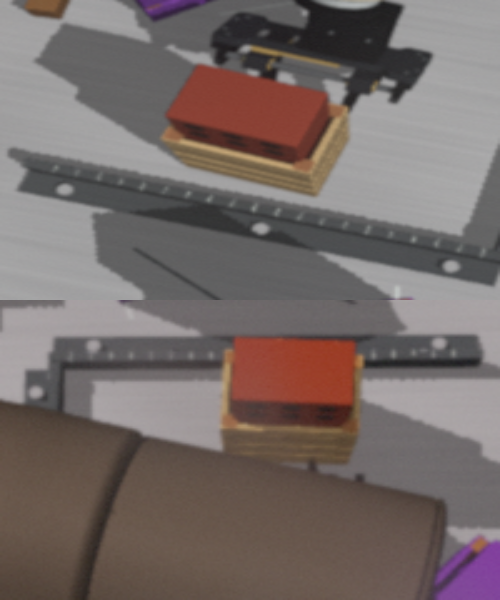

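Request:
{"op": "play_rows", "data": {"increments": [{"dx":4,"dy":0.5,"dz":2.9,"rx":0.04,"ry":0,"rz":-0.06},{"dx":7.5,"dy":1,"dz":5.8,"rx":0.07,"ry":0,"rz":-0.1},{"dx":11,"dy":1.5,"dz":8.7,"rx":0.11,"ry":0,"rz":-0.15},{"dx":15,"dy":2,"dz":11.6,"rx":0.15,"ry":0,"rz":-0.2},{"dx":17,"dy":2.5,"dz":13.3,"rx":0.18,"ry":0,"rz":-0.25},{"dx":18.5,"dy":2.5,"dz":14.5,"rx":0.22,"ry":0,"rz":-0.29}]}}

```text
t: 9.6
eef_pos: [489.5, -53.9, 161.2]
tcp_rot: [-3.14, -0.675, -0.021]
ft_force: [-20.5, -5.4, 10.9]
opening: 0.703
```

```bash
python3 seg.py 622 -58 15 -.018 40 2 8
```

```text
t 9.6 [489.5, -53.9, 161.2] [-3.14, -0.675, -0.021] F [-20.5, -5.4, 10.9] q [-0.27, 0.73, 2.2, 2.79, 0.47, -1.45] op 0.7
tip [608.2 -56.1  12.9] yaw -0.019 tilt 38.7
N 8
[1.0, 0.2, 0.9] [0.0, 0.03, -0.01]
[1.9, 0.4, 1.8] [0.0, 0.06, -0.02]
[2.9, 0.6, 2.6] [0.0, 0.08, -0.02]
[3.9, 0.9, 3.5] [0.0, 0.11, -0.02]
[4.8, 1.1, 4.4] [0.0, 0.14, -0.02]
[5.8, 1.3, 5.3] [0.0, 0.17, -0.02]
[6.8, 1.5, 6.2] [0.0, 0.19, -0.02]
[7.7, 1.7, 7.1] [0.01, 0.22, -0.02]
```

Request:
{"op": "play_rows", "data": {"increments": [{"dx":4,"dy":0,"dz":3.2,"rx":0,"ry":0,"rz":0},{"dx":6,"dy":0,"dz":4.8,"rx":0,"ry":0,"rz":0},{"dx":8,"dy":0,"dz":6.4,"rx":0,"ry":0,"rz":0},{"dx":9,"dy":0,"dz":7.2,"rx":0,"ry":0,"rz":0}]}}

```text
t: 9.93
eef_pos: [497.6, -53.7, 161.3]
tcp_rot: [-3.139, -0.665, -0.024]
ft_force: [-38.9, -4.6, 26.8]
opening: 0.697
```

```bash
python3 seg.py 622 -58 15 -.018 40 2 0;python3 - <<'E'
from h import *
for n in ["scene","wrist","top"]:
    c=viewer.read_camera(n);cv2.imwrite(f"pics/{n}7.png",c["image"][:,:,::-1])
a=cv2.imread("pics/scene7.png")[190:370,170:370];b=cv2.imread("pics/top7.png")[150:250,220:420];cv2.imwrite("pics/c7.png",np.vstack([cv2.resize(a,(600,300)),cv2.resize(b,(600,300),interpolation=cv2.INTER_CUBIC)]))
E
```

```text
t 9.93 [497.6, -53.7, 161.3] [-3.139, -0.665, -0.024] F [-38.9, -4.6, 26.8] q [-0.26, 0.73, 2.18, 2.78, 0.44, -1.43] op 0.7
tip [614.9 -56.   11.8] yaw -0.02 tilt 38.1
N 5
```

View pics/c7.png

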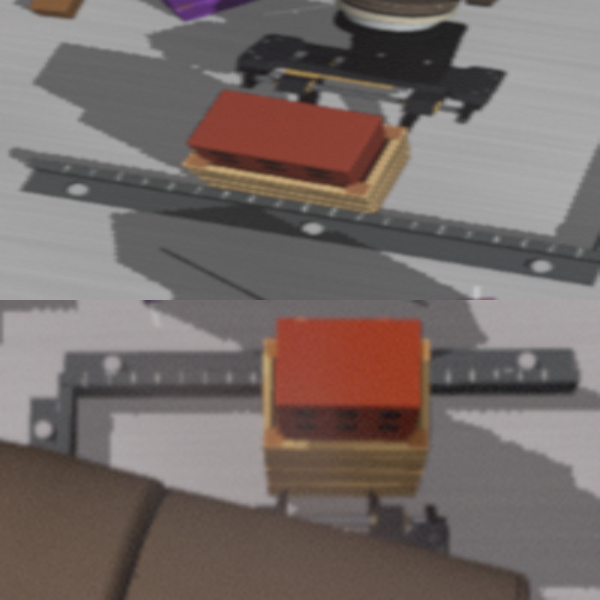

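```bash
python3 - <<'E'
from h import *
yaw=1.553
for y in (-190,-143,22):
  for tilt in (25,32,40):
    for flip in (0,1):
      p=tcp([668,y,15],yaw,tilt);print(y,tilt,flip,p.round(),[x.round(2).tolist() for x in ik(p,Rh(yaw,tilt,flip))])
t=cam("top");print(ray(t,[[308,139],[283,149],[262,130]],0))
E
```

```text
-190 25 0 [ 667. -270.  187.] [[-0.52, 0.88, 1.42, 0.43, 1.1, 2.39]]
-190 25 1 [ 667. -270.  187.] [[-0.52, 0.88, 1.42, 0.43, 1.1, -0.75]]
-190 32 0 [ 666. -291.  176.] [[-0.56, 0.92, 1.39, 0.51, 1.19, 2.33]]
-190 32 1 [ 666. -291.  176.] [[-0.56, 0.92, 1.39, 0.51, 1.19, -0.82]]
-190 40 0 [ 666. -312.  161.] [[-0.59, 0.96, 1.35, 0.59, 1.31, 2.27]]
-190 40 1 [ 666. -312.  161.] [[-0.59, 0.96, 1.35, 0.59, 1.31, -0.87]]
-143 25 0 [ 667. -223.  187.] [[-0.46, 0.86, 1.48, 0.46, 1.05, 2.42]]
-143 25 1 [ 667. -223.  187.] [[-0.46, 0.86, 1.48, 0.46, 1.05, -0.72]]
-143 32 0 [ 666. -244.  176.] [[-0.5, 0.9, 1.45, 0.54, 1.14, 2.34]]
-143 32 1 [ 666. -244.  176.] [[-0.5, 0.9, 1.45, 0.54, 1.14, -0.8]]
-143 40 0 [ 666. -265.  161.] [[-0.54, 0.94, 1.42, 0.63, 1.25, 2.28]]
-143 40 1 [ 666. -265.  161.] [[-0.54, 0.94, 1.42, 0.63, 1.25, -0.87]]
22 25 0 [667. -58. 187.] [[-0.24, 0.82, 1.6, 0.55, 0.91, 2.54]]
22 25 1 [667. -58. 187.] [[-0.24, 0.82, 1.6, 0.55, 0.91, -0.6]]
22 32 0 [666. -79. 176.] [[-0.28, 0.85, 1.59, 0.66, 0.98, 2.43]]
22 32 1 [666. -79. 176.] [[-0.28, 0.85, 1.59, 0.66, 0.98, -0.72]]
22 40 0 [ 666. -100.  161.] [[-0.32, 0.88, 1.58, 0.77, 1.08, 2.32]]
22 40 1 [ 666. -100.  161.] [[-0.32, 0.88, 1.58, 0.77, 1.08, -0.82]]
[[824.82007597  -7.07391261]
 [798.82388146  57.7107118 ]
 [851.98830765 112.09514445]]
```

Request:
{"op": "play_rows", "data": {"increments": [{"dx":-10,"dy":0,"dz":-8,"rx":0,"ry":0,"rz":0},{"dx":-25,"dy":0,"dz":-20,"rx":0,"ry":0,"rz":0},{"dx":-45,"dy":0,"dz":-36,"rx":0,"ry":0,"rz":0},{"dx":-70,"dy":0,"dz":-56,"rx":0,"ry":0,"rz":0},{"dx":-70,"dy":0,"dz":-56,"rx":0,"ry":0,"rz":0}], "fingers": 0}}

```text
t: 10.55
eef_pos: [403.6, -51.1, 162.4]
tcp_rot: [-3.137, -0.66, -0.025]
ft_force: [0.8, 0.1, 0.2]
opening: 0.406
```

```bash
python3 - <<'E'
from h import *
P=np.load('P.npy')
st();s=env.state();q=np.array(s['joints'])
for n in ["scene"]:
    c=viewer.read_camera(n);cv2.imwrite(f"pics/{n}8.png",c["image"][:,:,::-1])
for tgt,yaw,tilt in (([620,-290,430],1.553,32),([560,-250,430],1.2,35)):
    S=ik(np.array(tgt),Rh(yaw,tilt,1));print([x.round(2).tolist() for x in S])
    g=S[0]
    for f in np.linspace(0,1,9):
        p,R=fk(q+(g-q)*f,P);print(f,p.round(),'tip',(p+190*R.as_matrix()[:,2]).round(), 'jaw',R.as_matrix()[:,1].round(2))
E
```

```text
t 10.55 [403.6, -51.1, 162.4] [-3.137, -0.66, -0.025] F [0.8, 0.1, 0.2] q [-0.33, 0.72, 2.4, 2.83, 0.64, -1.56] op 0.41
[[-0.59, 0.6, 1.33, 0.46, 1.55, -0.66]]
0.0 [404. -50. 163.] tip [520. -53.  13.] jaw [-0.02 -1.   -0.  ]
0.125 [467. -70. 182.] tip [613. -45.  64.] jaw [ 0.17 -0.99 -0.  ]
0.25 [519. -89. 210.] tip [677. -30. 121.] jaw [ 0.37 -0.93  0.04]
0.375 [ 560. -110.  241.] tip [710. -16. 173.] jaw [ 0.56 -0.82  0.11]
0.5 [ 589. -134.  275.] tip [718. -10. 211.] jaw [ 0.73 -0.66  0.19]
0.625 [ 608. -164.  309.] tip [707. -20. 233.] jaw [ 0.86 -0.46  0.23]
0.75 [ 619. -200.  345.] tip [684. -52. 244.] jaw [ 0.94 -0.26  0.22]
0.875 [ 623. -243.  384.] tip [ 655. -110.  252.] jaw [ 0.99 -0.1   0.14]
1.0 [ 620. -290.  430.] tip [ 622. -189.  269.] jaw [ 1.   -0.02  0.  ]
[[-0.61, 0.47, 1.57, 0.61, 1.32, -0.46]]
0.0 [404. -50. 163.] tip [520. -53.  13.] jaw [-0.02 -1.   -0.  ]
0.125 [453. -67. 185.] tip [595. -46.  61.] jaw [ 0.13 -0.99 -0.03]
0.25 [493. -84. 214.] tip [647. -35. 114.] jaw [ 0.29 -0.96 -0.03]
0.375 [ 524. -103.  246.] tip [676. -24. 163.] jaw [ 0.46 -0.89  0.  ]
0.5 [ 547. -124.  280.] tip [685. -19. 203.] jaw [ 0.62 -0.78  0.05]
0.625 [ 560. -148.  315.] tip [677. -24. 231.] jaw [ 0.75 -0.65  0.08]
0.75 [ 567. -178.  351.] tip [658. -46. 248.] jaw [ 0.85 -0.52  0.09]
0.875 [ 566. -212.  388.] tip [631. -88. 260.] jaw [ 0.91 -0.42  0.06]
1.0 [ 560. -250.  430.] tip [ 599. -148.  274.] jaw [ 0.93 -0.36  0.  ]
```

View pics/scene8.png

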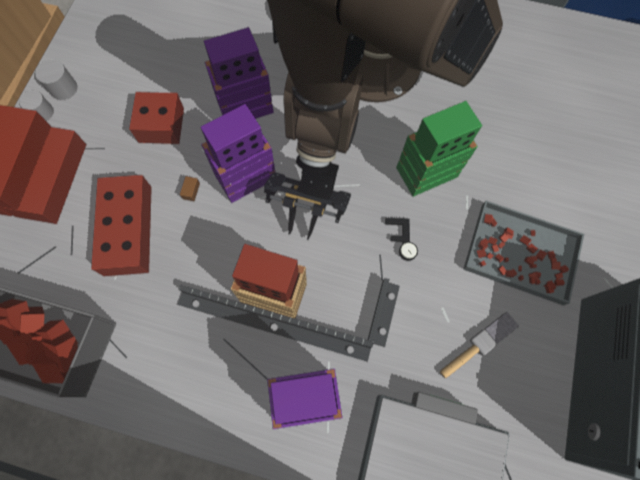

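```bash
python3 - <<'E'
from h import *
P=np.load('P.npy')
s=env.state();q=np.array(s['joints'])
for z in (300,430):
  for yaw in (.4,.8,1.2):
    for tilt in (40,50):
      print(z,yaw,tilt,[x.round(2).tolist() for x in ik(np.array([390,-60,z]),Rh(yaw,tilt,1))])
E
```

```text
300 0.4 40 [[-0.42, 0.35, 2.33, 1.67, 0.49, -0.8]]
300 0.4 50 [[-0.45, 0.37, 2.36, 1.91, 0.65, -1.05]]
300 0.8 40 [[-0.45, 0.36, 2.3, 1.28, 0.69, -0.8]]
300 0.8 50 [[-0.48, 0.38, 2.32, 1.46, 0.83, -0.98]]
300 1.2 40 [[-0.46, 0.38, 2.25, 0.98, 0.88, -0.88]]
300 1.2 50 [[-0.49, 0.4, 2.26, 1.11, 1.01, -1.0]]
430 0.4 40 [[-0.42, 0.08, 2.16, 0.96, 0.61, 0.01]]
430 0.4 50 [[-0.45, 0.09, 2.19, 1.3, 0.64, -0.29]]
430 0.8 40 [[-0.45, 0.11, 2.13, 0.91, 0.89, -0.27]]
430 0.8 50 [[-0.48, 0.12, 2.15, 1.12, 0.95, -0.45]]
430 1.2 40 [[-0.46, 0.14, 2.09, 0.78, 1.13, -0.52]]
430 1.2 50 [[-0.49, 0.16, 2.1, 0.94, 1.22, -0.62]]
```

```bash
cat >> path.py <<'E'
E
python3 - <<'E'
from h import *
P=np.load('P.npy')
s=env.state();q=np.array(s['joints'])
L=[q,[-0.45,0.36,2.3,1.28,0.69,-0.8],[-0.46,0.14,2.09,0.78,1.13,-0.52],[-0.59,0.6,1.33,0.46,1.55,-0.66]]
for a,b in zip(L,L[1:]):
    a=np.array(a);b=np.array(b)
    for f in np.linspace(0,1,5):
        p,R=fk(a+(b-a)*f,P);print(f,p.round(),'tip',(p+190*R.as_matrix()[:,2]).round(), 'jaw',R.as_matrix()[:,1].round(2))
E
python3 path.py "[-0.45,0.36,2.3,1.28,0.69,-0.8]"
```

```text
0.0 [406. -51. 163.] tip [523. -53.  14.] jaw [-0.02 -1.   -0.  ]
0.25 [415. -49. 200.] tip [542. -17.  63.] jaw [ 0.19 -0.98 -0.05]
0.5 [414. -48. 236.] tip [536.  14. 105.] jaw [ 0.4  -0.91 -0.06]
0.75 [404. -50. 269.] tip [510.  32. 135.] jaw [ 0.58 -0.81 -0.04]
1.0 [388. -57. 300.] tip [472.  31. 154.] jaw [ 0.72 -0.69 -0.  ]
0.0 [388. -57. 300.] tip [472.  31. 154.] jaw [ 0.72 -0.69 -0.  ]
0.25 [395. -57. 331.] tip [474.  43. 190.] jaw [ 0.79 -0.61  0.01]
0.5 [397. -57. 363.] tip [468.  51. 224.] jaw [ 0.85 -0.53  0.02]
0.75 [395. -58. 396.] tip [453.  55. 255.] jaw [ 0.9  -0.44  0.02]
1.0 [389. -60. 429.] tip [433.  54. 283.] jaw [ 0.93 -0.36  0.  ]
0.0 [389. -60. 429.] tip [433.  54. 283.] jaw [ 0.93 -0.36  0.  ]
0.25 [ 458. -113.  438.] tip [492.   0. 289.] jaw [ 0.96 -0.26  0.02]
0.5 [ 519. -170.  440.] tip [543. -59. 288.] jaw [ 0.98 -0.17  0.02]
0.75 [ 574. -229.  437.] tip [ 586. -123.  280.] jaw [ 1.   -0.09  0.01]
1.0 [ 620. -291.  427.] tip [ 620. -189.  266.] jaw [ 1.   -0.02 -0.01]
t 10.6 [406.0, -51.6, 162.3] [-3.138, -0.663, -0.025] F [0.2, 0.2, 0.1] q [-0.33, 0.72
[... 405 characters left out ...]
12. -50. 185.] [-0.34, 0.67, 2.38, 2.6, 0.65, -1.45]
{'dx': 23.2, 'dy': -1.8, 'dz': -17.7, 'rx': 1.3, 'ry': 0.7, 'rz': -0.9} p [414. -49. 192.] [-0.35, 0.65, 2.38, 2.53, 0.65, -1.41]
{'dx': 28.2, 'dy': -2.2, 'dz': -22.7, 'rx': 1.6, 'ry': 0.8, 'rz': -1.2} p [415. -49. 199.] [-0.36, 0.63, 2.38, 2.46, 0.65, -1.37]
{'dx': 33.0, 'dy': -2.6, 'dz': -27.8, 'rx': 1.9, 'ry': 1.0, 'rz': -1.4} p [415. -49. 206.] [-0.36, 0.62, 2.37, 2.38, 0.65, -1.34]
{'dx': 37.4, 'dy': -2.9, 'dz': -33.2, 'rx': 2.2, 'ry': 1.1, 'rz': -1.7} p [415. -48. 213.] [-0.37, 0.6, 2.37, 2.31, 0.66, -1.3]
{'dx': 41.6, 'dy': -3.1, 'dz': -38.7, 'rx': 2.5, 'ry': 1.1, 'rz': -2.0} p [415. -48. 219.] [-0.37, 0.58, 2.36, 2.24, 0.66, -1.27]
```

Request:
{"op": "play_rows", "data": {"increments": [{"dx":12,"dy":-1,"dz":-8,"rx":0.7,"ry":0.4,"rz":-0.4},{"dx":23,"dy":-2,"dz":-18,"rx":1.3,"ry":0.7,"rz":-0.9},{"dx":33,"dy":-2.6,"dz":-28,"rx":1.9,"ry":1,"rz":-1.4},{"dx":41.6,"dy":-3,"dz":-39,"rx":2.5,"ry":1.1,"rz":-2}]}}

```text
t: 10.93
eef_pos: [415.9, -49.1, 219.4]
tcp_rot: [-3.058, -0.79, 0.252]
ft_force: [0.0, -0.4, -0.2]
opening: 0.089
```

```bash
sed -i 's/6\.3)/12)/' path.py; python3 path.py "[-0.45,0.36,2.3,1.28,0.69,-0.8]"
```

```text
t 10.93 [415.9, -49.1, 219.4] [-3.058, -0.79, 0.252] F [0.0, -0.4, -0.2] q [-0.37, 0.58, 2.36, 2.23, 0.65, -1.26] op 0.09
model err [0.3 1.2 1.1]
rows needed 7
{'dx': 7.9, 'dy': -1.2, 'dz': -9.5, 'rx': 0.5, 'ry': 0.1, 'rz': -0.5} p [415. -48. 233.] [-0.38, 0.55, 2.35, 2.09, 0.66, -1.19]
{'dx': 14.9, 'dy': -2.4, 'dz': -19.6, 'rx': 1.0, 'ry': 0.1, 'rz': -1.0} p [413. -48. 245.] [-0.39, 0.52, 2.34, 1.96, 0.66, -1.13]
{'dx': 20.8, 'dy': -3.5, 'dz': -30.2, 'rx': 1.5, 'ry': -0.0, 'rz': -1.6} p [409. -49. 257.] [-0.41, 0.48, 2.33, 1.82, 0.67, -1.06]
{'dx': 25.7, 'dy': -4.3, 'dz': -41.3, 'rx': 1.9, 'ry': -0.2, 'rz': -2.1} p [405. -50. 268.] [-0.42, 0.45, 2.32, 1.69, 0.67, -1.0]
{'dx': 29.7, 'dy': -4.8, 'dz': -52.7, 'rx': 2.2, 'ry': -0.4, 'rz': -2.7} p [400. -52. 279.] [-0.43, 0.42, 2.32, 1.55, 0.68, -0.93]
{'dx': 32.9, 'dy': -4.9, 'dz': -64.5, 'rx': 2.6, 'ry': -0.7, 'rz': -3.3} p [394. -54. 289.] [-0.44, 0.39, 2.31, 1.42, 0.68, -0.87]
{'dx': 35.3, 'dy': -4.5, 'dz': -76.7, 'rx': 2.8, 'ry': -1.0, 'rz': -3.8} p [388. -57. 300.] [-0.45, 0.36, 2.3, 1.28, 0.69, -0.8]
```

Request:
{"op": "play_rows", "data": {"increments": [{"dx":8,"dy":-1,"dz":-10,"rx":0.5,"ry":0.1,"rz":-0.5},{"dx":15,"dy":-2,"dz":-20,"rx":1,"ry":0.1,"rz":-1},{"dx":21,"dy":-3.5,"dz":-30,"rx":1.5,"ry":0,"rz":-1.6},{"dx":26,"dy":-4,"dz":-41,"rx":1.9,"ry":-0.2,"rz":-2.1},{"dx":30,"dy":-5,"dz":-53,"rx":2.2,"ry":-0.4,"rz":-2.7},{"dx":33,"dy":-5,"dz":-65,"rx":2.6,"ry":-0.7,"rz":-3.3},{"dx":35,"dy":-4.5,"dz":-77,"rx":2.8,"ry":-1,"rz":-3.8}]}}

```text
t: 11.52
eef_pos: [387.7, -59.0, 299.5]
tcp_rot: [-3.141, -0.698, 0.806]
ft_force: [0.4, -0.0, 0.4]
opening: 0.001
```

```bash
python3 path.py "[-0.46,0.14,2.09,0.78,1.13,-0.52]"
```

```text
t 11.52 [387.7, -59.0, 299.5] [-3.141, -0.698, 0.806] F [0.4, -0.0, 0.4] q [-0.45, 0.36, 2.3, 1.28, 0.69, -0.8] op 0.0
model err [0.1 1.6 0.7]
rows needed 4
{'dx': 23.7, 'dy': 4.9, 'dz': -20.8, 'rx': 0.6, 'ry': 0.4, 'rz': -0.8} p [395. -57. 331.] [-0.45, 0.3, 2.25, 1.16, 0.8, -0.73]
{'dx': 45.4, 'dy': 6.6, 'dz': -44.5, 'rx': 1.2, 'ry': 0.5, 'rz': -1.6} p [397. -58. 363.] [-0.46, 0.25, 2.2, 1.03, 0.91, -0.66]
{'dx': 65.0, 'dy': 5.7, 'dz': -70.7, 'rx': 1.8, 'ry': 0.4, 'rz': -2.3} p [395. -58. 396.] [-0.46, 0.19, 2.14, 0.91, 1.02, -0.59]
{'dx': 82.6, 'dy': 2.4, 'dz': -99.4, 'rx': 2.4, 'ry': -0.0, 'rz': -2.9} p [389. -60. 429.] [-0.46, 0.14, 2.09, 0.78, 1.13, -0.52]
```

Request:
{"op": "play_rows", "data": {"increments": [{"dx":24,"dy":5,"dz":-21,"rx":0.6,"ry":0.4,"rz":-0.8},{"dx":45,"dy":6.5,"dz":-44,"rx":1.2,"ry":0.5,"rz":-1.6},{"dx":65,"dy":6,"dz":-71,"rx":1.8,"ry":0.4,"rz":-2.3},{"dx":83,"dy":2,"dz":-99,"rx":2.4,"ry":0,"rz":-2.9},{"dx":83,"dy":2,"dz":-99,"rx":2.4,"ry":0,"rz":-2.9}]}}

```text
t: 11.93
eef_pos: [389.5, -60.6, 434.2]
tcp_rot: [3.127, -0.693, 1.215]
ft_force: [0.1, 0.4, -0.7]
opening: -0.004
```

```bash
python3 path.py "[-0.59,0.6,1.33,0.46,1.55,-0.66]"
```

```text
t 11.93 [389.5, -60.6, 434.2] [3.127, -0.693, 1.215] F [0.1, 0.4, -0.7] q [-0.46, 0.13, 2.08, 0.78, 1.14, -0.51] op -0.0
model err [0.1 1.6 0.4]
rows needed 10
{'dx': -4.9, 'dy': 33.7, 'dz': -8.8, 'rx': 0.2, 'ry': -0.1, 'rz': -0.3} p [418. -80. 439.] [-0.47, 0.18, 2.01, 0.75, 1.18, -0.53]
{'dx': -11.3, 'dy': 66.7, 'dz': -17.3, 'rx': 0.4, 'ry': -0.2, 'rz': -0.7} p [ 445. -101.  442.] [-0.48, 0.23, 1.93, 0.71, 1.22, -0.54]
{'dx': -19.1, 'dy': 98.9, 'dz': -25.7, 'rx': 0.6, 'ry': -0.3, 'rz': -1.0} p [ 471. -123.  443.] [-0.5, 0.27, 1.86, 0.68, 1.26, -0.56]
{'dx': -28.4, 'dy': 130.4, 'dz': -33.8, 'rx': 0.8, 'ry': -0.4, 'rz': -1.2} p [ 496. -146.  444.] [-0.51, 0.32, 1.78, 0.65, 1.3, -0.57]
{'dx': -39.0, 'dy': 160.9, 'dz': -41.7, 'rx': 1.0, 'ry': -0.5, 'rz': -1.5} p [ 520. -169.  444.] [-0.52, 0.37, 1.71, 0.62, 1.34, -0.59]
{'dx': -50.9, 'dy': 190.5, 'dz': -49.4, 'rx': 1.2, 'ry': -0.6, 'rz': -1.8} p [ 542. -193.  442.] [-0.54, 0.41, 1.63, 0.59, 1.38, -0.6]
{'dx': -64.0, 'dy': 219.1, 'dz': -56.8, 'rx': 1.4, 'ry': -0.8, 'rz': -2.0} p [ 564. -217.  440.] [-0.55, 0.46, 1.56, 0.56, 1.43, -0.62]
{'dx': -78.4, 'dy': 246.6, 'dz': -63.9, 'rx': 1.7, 'ry': -0.9, 'rz': -2.2} p [ 584. -241.  437.] [-0.56, 0.51, 1.48, 0.52, 1.47, -0.63]
```

Request:
{"op": "play_rows", "data": {"increments": [{"dx":-5,"dy":34,"dz":-9,"rx":0.2,"ry":-0.1,"rz":-0.3},{"dx":-11,"dy":67,"dz":-17,"rx":0.4,"ry":-0.2,"rz":-0.7},{"dx":-19,"dy":99,"dz":-26,"rx":0.6,"ry":-0.3,"rz":-1},{"dx":-28,"dy":130,"dz":-34,"rx":0.8,"ry":-0.4,"rz":-1.2},{"dx":-39,"dy":161,"dz":-42,"rx":1,"ry":-0.5,"rz":-1.5},{"dx":-51,"dy":190,"dz":-49,"rx":1.2,"ry":-0.6,"rz":-1.8},{"dx":-64,"dy":219,"dz":-57,"rx":1.4,"ry":-0.8,"rz":-2},{"dx":-78,"dy":247,"dz":-64,"rx":1.7,"ry":-0.9,"rz":-2.2}]}}

```text
t: 12.6
eef_pos: [585.7, -244.2, 436.3]
tcp_rot: [3.131, -0.593, 1.503]
ft_force: [0.5, -0.2, -0.1]
opening: 0.003
```

```bash
python3 - <<'E'
from h import *
for n in ["scene","wrist","top"]:
    c=viewer.read_camera(n);cv2.imwrite(f"pics/{n}9.png",c["image"][:,:,::-1])
    if n=="top":
        a=c["image"][:,:,::-1][150:260,220:420];cv2.imwrite("pics/top9z.png",cv2.resize(a,(800,440),interpolation=cv2.INTER_CUBIC))
st();rows([(tcp([666,-185,z],1.553,32),Rh(1.553,32,1)) for z in (230,120,15)])
E
```

```text
t 12.75 [585.4, -244.3, 434.9] [3.133, -0.595, 1.5] F [-1.4, 1.3, -0.6] q [-0.56, 0.51, 1.47, 0.52, 1.47, -0.63] op 0.0
[-54.1, 81.4, 16.9] [0.36, -0.35, -0.43]
[-115.8, 80.6, 108.0] [0.36, -0.35, -0.43]
[-174.7, 79.9, 195.0] [0.36, -0.35, -0.43]
```

View pics/top9z.png

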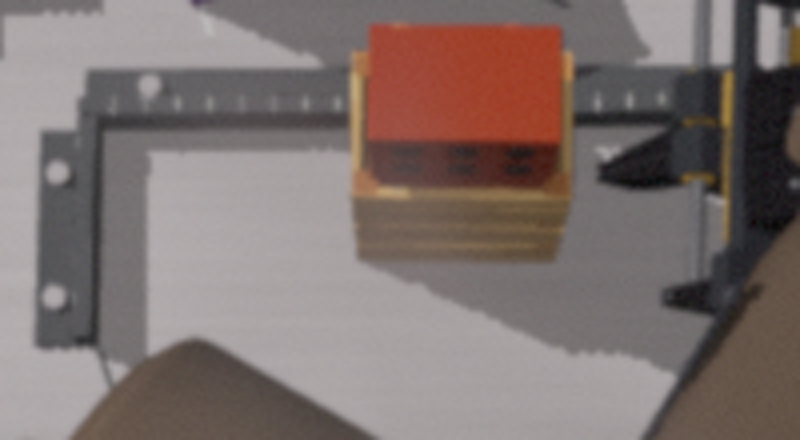

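View pics/scene9.png

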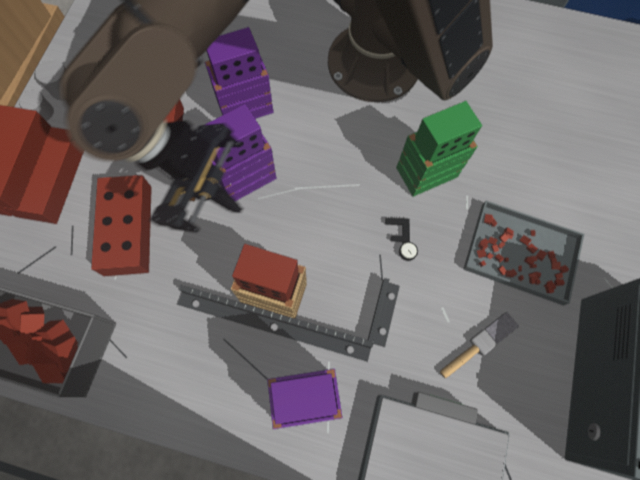

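View pics/wrist9.png

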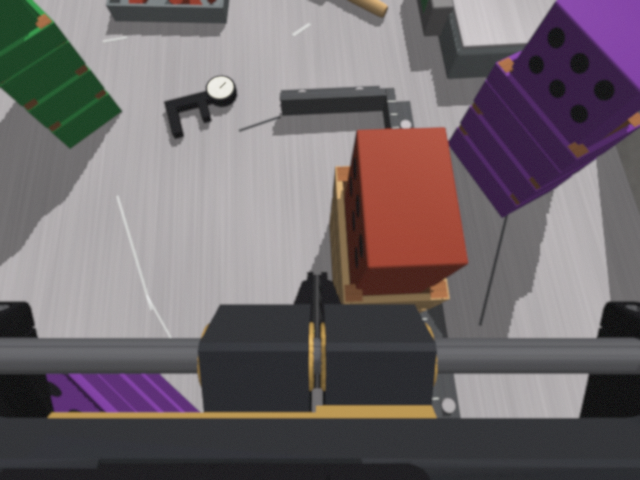

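```bash
python3 - <<'E'
from h import *
t=cam("top")
tz=lambda p:(np.array(p)+.5)/4-.5+[220,150]
print('cratebot',ray(t,tz([(360,258),(555,260)]),0).round(1),'cratetop near',ray(t,tz([(354,190),(572,192)]),150).round(1))
print('cratetop left',ray(t,tz([(352,55)]),150).round(1))
print('bricktop',ray(t,tz([(368,25),(562,26),(559,143),(370,141)]),223).round(1))
print(ray(t,tz([(103,124),(96,345)]),0).round(1), ray(t,tz([(98,115)]),35).round(1))
E
```

```text
cratebot [[ 624.9   -8.6]
 [ 621.3 -130.8]] cratetop near [[ 627.1   -8.8]
 [ 623.7 -130.2]]
cratetop left [[706.1  -8.7]]
bricktop [[ 697.   -19.1]
 [ 694.4 -121.7]
 [ 630.  -118. ]
 [ 633.   -19.2]]
[[715.7 153.9]
 [572.2 156.8]] [[710.5 151.9]]
```

```bash
python3 - <<'E'
from h import *
rows([(tcp([664,-190,z],1.553,34),Rh(1.553,34,1)) for z in (230,120,16)])
E
```

```text
[-66.1, 80.9, 13.8] [0.36, -0.02, -0.42]
[-127.8, 80.1, 104.9] [0.36, -0.02, -0.42]
[-186.1, 79.4, 191.0] [0.36, -0.02, -0.42]
```

Request:
{"op": "play_rows", "data": {"increments": [{"dx":-22,"dy":30,"dz":4,"rx":0.1,"ry":0,"rz":-0.1},{"dx":-44,"dy":60,"dz":9,"rx":0.2,"ry":0,"rz":-0.3},{"dx":-66,"dy":81,"dz":14,"rx":0.4,"ry":0,"rz":-0.4},{"dx":-86,"dy":81,"dz":44,"rx":0.4,"ry":0,"rz":-0.4},{"dx":-107,"dy":80,"dz":75,"rx":0.4,"ry":0,"rz":-0.4},{"dx":-128,"dy":80,"dz":105,"rx":0.4,"ry":0,"rz":-0.4},{"dx":-148,"dy":80,"dz":135,"rx":0.4,"ry":0,"rz":-0.4},{"dx":-168,"dy":80,"dz":164,"rx":0.4,"ry":0,"rz":-0.4}]}}

```text
t: 13.47
eef_pos: [662.2, -295.2, 205.2]
tcp_rot: [-3.138, -0.595, 1.552]
ft_force: [0.5, -0.0, 0.4]
opening: 0.007
```

```bash
python3 - <<'E'
from h import *
st()
rows([(tcp([664,-190,z],1.553,34),Rh(1.553,34,1)) for z in (16,)])
for n in ["scene","wrist"]:
    c=viewer.read_camera(n);cv2.imwrite(f"pics/{n}10.png",c["image"][:,:,::-1])
a=cv2.imread("pics/scene10.png")[100:370,80:400];b=cv2.imread("pics/wrist10.png");cv2.imwrite("pics/c10.png",np.hstack([cv2.resize(a,(400,340)),cv2.resize(b,(400,340))]))
E
```

```text
t 13.47 [662.2, -295.2, 205.2] [-3.138, -0.595, 1.552] F [0.5, -0.0, 0.4] q [-0.56, 0.88, 1.38, 0.52, 1.26, -0.81] op 0.01
[-18.6, 0.0, 25.7] [-0.03, -0.01, -0.01]
```

View pics/c10.png

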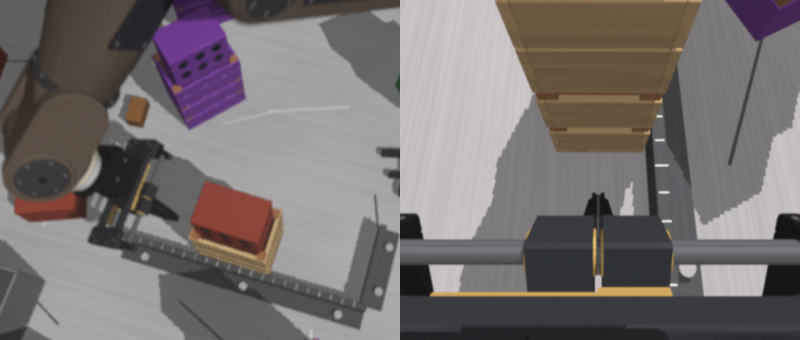

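Request:
{"op": "play_rows", "data": {"increments": [{"dx":-10,"dy":0,"dz":14,"rx":0,"ry":0,"rz":0},{"dx":-18.5,"dy":0,"dz":26,"rx":0,"ry":0,"rz":0},{"dx":0,"dy":0,"dz":38.5,"rx":0,"ry":0,"rz":0},{"dx":12,"dy":0,"dz":47,"rx":0,"ry":0,"rz":0},{"dx":18,"dy":0,"dz":51,"rx":0,"ry":0,"rz":0},{"dx":23,"dy":0,"dz":54.5,"rx":0,"ry":0,"rz":0},{"dx":27,"dy":0,"dz":57,"rx":0,"ry":0,"rz":0}]}}

```text
t: 14.15
eef_pos: [662.5, -241.5, 171.4]
tcp_rot: [-3.133, -0.594, 1.549]
ft_force: [-0.7, -15.3, 1.3]
opening: 0.003
```

```bash
python3 seg.py 669 23 15 1.553 34 7 8
```

```text
t 14.15 [662.5, -241.5, 171.4] [-3.133, -0.594, 1.549] F [-0.7, -15.3, 1.3] q [-0.5, 0.9, 1.46, 0.57, 1.16, -0.81] op 0.0
tip [ 663.2 -135.2   13.9] yaw 1.564 tilt 34.0
N 23
[5.7, 0.1, 3.8] [-0.0, -0.0, -0.11]
[11.5, 0.2, 7.6] [-0.0, -0.0, -0.11]
[17.2, 0.3, 11.4] [-0.01, -0.0, -0.1]
[22.9, 0.3, 15.2] [-0.01, -0.0, -0.1]
[28.7, 0.4, 19.1] [-0.01, -0.0, -0.1]
[34.4, 0.5, 22.9] [-0.01, -0.0, -0.09]
[40.1, 0.6, 26.7] [-0.02, -0.0, -0.09]
[45.9, 0.7, 30.5] [-0.02, -0.0, -0.09]
```

Request:
{"op": "play_rows", "data": {"increments": [{"dx":6,"dy":0.1,"dz":4,"rx":0,"ry":0,"rz":0},{"dx":11.5,"dy":0.2,"dz":7.6,"rx":0,"ry":0,"rz":0},{"dx":17,"dy":0.3,"dz":11.4,"rx":0,"ry":0,"rz":0},{"dx":23,"dy":0.4,"dz":15.2,"rx":0,"ry":0,"rz":0},{"dx":28.7,"dy":0.5,"dz":19,"rx":0,"ry":0,"rz":0},{"dx":34.4,"dy":0.6,"dz":23,"rx":0,"ry":0,"rz":0},{"dx":40,"dy":0.7,"dz":26.7,"rx":0,"ry":0,"rz":0},{"dx":46,"dy":0.8,"dz":30.5,"rx":0,"ry":0,"rz":0}]}}

```text
t: 14.82
eef_pos: [664.2, -187.9, 172.9]
tcp_rot: [-3.137, -0.589, 1.55]
ft_force: [-3.4, -11.4, -4.8]
opening: 0.004
```

```bash
python3 seg.py 669 23 15 1.553 34 7 8; python3 - <<'E'
from h import *
for n in ["scene","wrist","top"]:
    c=viewer.read_camera(n);cv2.imwrite(f"pics/{n}11.png",c["image"][:,:,::-1])
a=cv2.imread("pics/scene11.png")[170:370,170:420];b=cv2.imread("pics/top11.png")[140:270,220:420];cv2.imwrite("pics/c11.png",np.vstack([cv2.resize(a,(450,300)),cv2.resize(b,(450,300))]))
E
```

```text
t 14.82 [664.2, -187.9, 172.9] [-3.137, -0.589, 1.55] F [-3.4, -11.4, -4.8] q [-0.43, 0.88, 1.51, 0.61, 1.1, -0.79] op 0.0
tip [665.4 -82.4  14.9] yaw 1.559 tilt 33.7
N 16
[5.4, 0.1, 3.7] [-0.0, 0.0, -0.07]
[10.9, 0.1, 7.3] [-0.0, 0.01, -0.07]
[16.3, 0.2, 11.0] [-0.01, 0.01, -0.06]
[21.7, 0.3, 14.6] [-0.01, 0.01, -0.06]
[27.2, 0.3, 18.3] [-0.01, 0.01, -0.06]
[32.6, 0.4, 21.9] [-0.01, 0.02, -0.05]
[38.0, 0.5, 25.6] [-0.01, 0.02, -0.05]
[43.4, 0.5, 29.2] [-0.02, 0.02, -0.05]
```

View pics/c11.png

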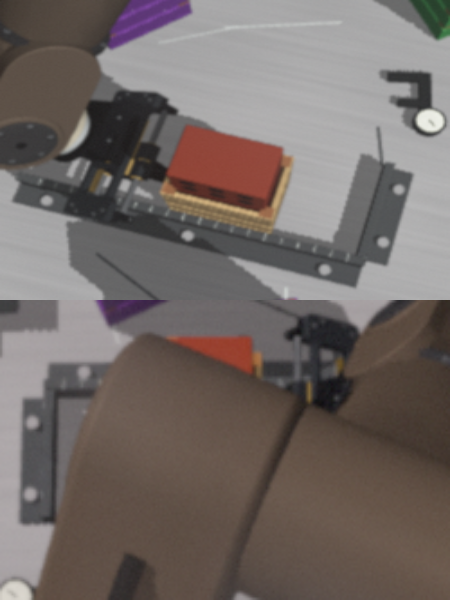

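Request:
{"op": "play_rows", "data": {"increments": [{"dx":5,"dy":0.1,"dz":4,"rx":0,"ry":0,"rz":0},{"dx":10.5,"dy":0.1,"dz":7.7,"rx":0,"ry":0,"rz":0},{"dx":16,"dy":0.2,"dz":11.4,"rx":0,"ry":0,"rz":0},{"dx":21.3,"dy":0.3,"dz":15.2,"rx":0,"ry":0,"rz":0},{"dx":26.7,"dy":0.4,"dz":19,"rx":0,"ry":0,"rz":0},{"dx":32,"dy":0.5,"dz":22.8,"rx":0,"ry":0,"rz":0},{"dx":37.4,"dy":0.5,"dz":26.6,"rx":0,"ry":0,"rz":0},{"dx":42.8,"dy":0.6,"dz":30.4,"rx":0,"ry":0,"rz":0}]}}

```text
t: 15.63
eef_pos: [665.2, -137.0, 173.1]
tcp_rot: [-3.138, -0.586, 1.552]
ft_force: [-13.3, -25.9, 5.6]
opening: 0.006
```

```bash
python3 seg.py 669 23 14 1.553 34 7 8; python3 - <<'E'
from h import *
for n in ["scene","wrist"]:
    c=viewer.read_camera(n);cv2.imwrite(f"pics/{n}12.png",c["image"][:,:,::-1])
a=cv2.imread("pics/scene12.png")[170:370,170:420];b=cv2.imread("pics/wrist12.png");cv2.imwrite("pics/c12.png",np.hstack([cv2.resize(a,(400,320)),cv2.resize(b,(400,320))]))
E
```

```text
t 15.63 [665.2, -137.0, 173.1] [-3.138, -0.586, 1.552] F [-13.3, -25.9, 5.6] q [-0.36, 0.86, 1.55, 0.64, 1.05, -0.77] op 0.01
tip [666.4 -31.9  14.7] yaw 1.56 tilt 33.6
N 8
[5.5, 0.1, 3.9] [-0.0, 0.01, -0.05]
[11.0, 0.3, 7.7] [-0.01, 0.02, -0.04]
[16.5, 0.4, 11.6] [-0.01, 0.03, -0.04]
[22.0, 0.5, 15.5] [-0.02, 0.04, -0.03]
[27.5, 0.6, 19.4] [-0.02, 0.05, -0.03]
[33.0, 0.8, 23.3] [-0.03, 0.05, -0.02]
[38.5, 0.9, 27.1] [-0.03, 0.06, -0.01]
[44.0, 1.0, 31.0] [-0.04, 0.07, -0.01]
```

View pics/c12.png

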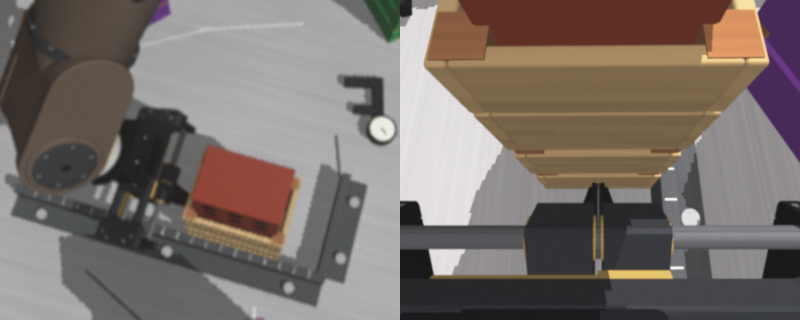

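Request:
{"op": "play_rows", "data": {"increments": [{"dx":5.5,"dy":-0.3,"dz":3.9,"rx":0,"ry":0,"rz":0},{"dx":11,"dy":-0.3,"dz":7.7,"rx":0,"ry":0,"rz":0},{"dx":16.5,"dy":-0.2,"dz":11.6,"rx":0,"ry":0,"rz":0},{"dx":22,"dy":-0.2,"dz":15.5,"rx":0,"ry":0,"rz":0},{"dx":27.5,"dy":-0.1,"dz":19.4,"rx":0,"ry":0,"rz":0},{"dx":33,"dy":-0.1,"dz":23.3,"rx":0,"ry":0,"rz":0},{"dx":37,"dy":0,"dz":26.2,"rx":0,"ry":0,"rz":0},{"dx":40,"dy":0,"dz":28.5,"rx":0,"ry":0,"rz":0}]}}

```text
t: 16.4
eef_pos: [665.8, -89.2, 173.3]
tcp_rot: [-3.14, -0.582, 1.555]
ft_force: [-13.9, -28.8, 11.4]
opening: 0.007
```

```bash
python3 seg.py 669 23 14 1.553 34 2 8; python3 - <<'E'
from h import *
for n in ["scene","wrist"]:
    c=viewer.read_camera(n);cv2.imwrite(f"pics/{n}13.png",c["image"][:,:,::-1])
a=cv2.imread("pics/scene13.png")[200:370,230:430];b=cv2.imread("pics/wrist13.png");cv2.imwrite("pics/c13.png",np.hstack([cv2.resize(a,(400,340)),cv2.resize(b,(400,340))]))
E
```

```text
t 16.4 [665.8, -89.2, 173.3] [-3.14, -0.582, 1.555] F [-13.9, -28.8, 11.4] q [-0.3, 0.85, 1.58, 0.68, 1.0, -0.74] op 0.01
tip [667.2  15.3  14.6] yaw 1.558 tilt 33.4
N 4
[1.0, 0.3, 1.2] [-0.01, 0.03, -0.01]
[2.0, 0.6, 2.4] [-0.01, 0.05, -0.0]
[3.0, 0.9, 3.6] [-0.02, 0.08, 0.0]
[4.0, 1.2, 4.8] [-0.02, 0.11, 0.01]
```

View pics/c13.png

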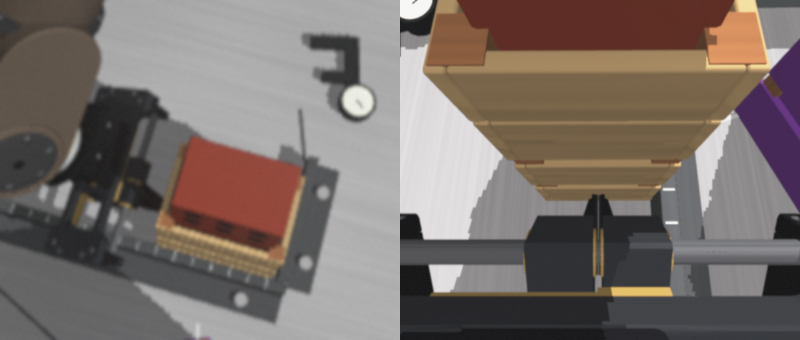

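Request:
{"op": "play_rows", "data": {"increments": [{"dx":4,"dy":0,"dz":3,"rx":0,"ry":0,"rz":0},{"dx":6,"dy":0,"dz":4.3,"rx":0,"ry":0,"rz":0},{"dx":8,"dy":0,"dz":5.6,"rx":0,"ry":0,"rz":0},{"dx":9,"dy":0,"dz":6.3,"rx":0,"ry":0,"rz":0}]}}

```text
t: 16.83
eef_pos: [665.5, -81.1, 174.3]
tcp_rot: [3.14, -0.576, 1.557]
ft_force: [-14.6, -35.9, 4.7]
opening: 0.006
```

```bash
python3 seg.py 669 23 14 1.553 34 2 0; python3 - <<'E'
from h import *
for n in ["scene"]:
    c=viewer.read_camera(n);cv2.imwrite(f"pics/{n}14.png",c["image"][:,:,::-1])
a=cv2.imread("pics/scene14.png")[200:370,230:430];cv2.imwrite("pics/c14.png",cv2.resize(a,(700,595),interpolation=cv2.INTER_CUBIC))
E
```

```text
t 16.83 [665.5, -81.1, 174.3] [3.14, -0.576, 1.557] F [-14.6, -35.9, 4.7] q [-0.28, 0.85, 1.59, 0.68, 0.99, -0.73] op 0.01
tip [667.2  22.3  14.9] yaw 1.555 tilt 33.0
N 2
```

View pics/c14.png

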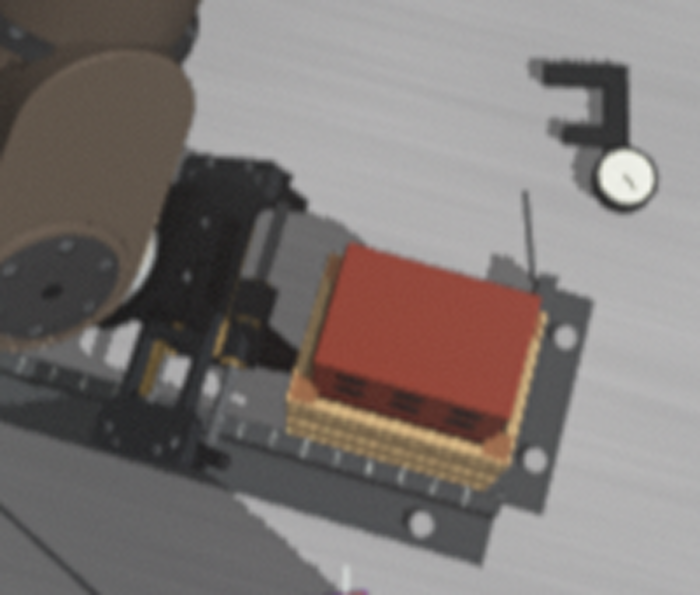

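Request:
{"op": "play_rows", "data": {"increments": [{"dx":5,"dy":0,"dz":3.5,"rx":0,"ry":0,"rz":0},{"dx":7,"dy":0,"dz":5,"rx":0,"ry":0,"rz":0},{"dx":8,"dy":0,"dz":5.6,"rx":0,"ry":0,"rz":0}]}}

```text
t: 17.13
eef_pos: [665.0, -78.4, 175.7]
tcp_rot: [3.135, -0.563, 1.559]
ft_force: [-22.9, -65.0, 10.0]
opening: 0.003
```

```bash
python3 seg.py 669 23 14 1.553 34 2 0
```

```text
t 17.13 [665.0, -78.4, 175.7] [3.135, -0.563, 1.559] F [-22.9, -65.0, 10.0] q [-0.28, 0.84, 1.59, 0.67, 0.98, -0.73] op 0.0
tip [667.4  23.   15. ] yaw 1.547 tilt 32.2
N 1
```

The force climbed to 65 N with the tip at rest, so it's against the short bar. Backing off, then up.

Request:
{"op": "play_rows", "data": {"increments": [{"dx":-3,"dy":0,"dz":-2,"rx":0,"ry":0,"rz":0},{"dx":-12,"dy":0,"dz":-8,"rx":0,"ry":0,"rz":0},{"dx":-35,"dy":0,"dz":-22,"rx":0,"ry":0,"rz":0},{"dx":-66,"dy":0,"dz":-42,"rx":0,"ry":0,"rz":0},{"dx":-90,"dy":0,"dz":-58,"rx":0,"ry":0,"rz":0},{"dx":-75,"dy":0,"dz":-90,"rx":0,"ry":0,"rz":0},{"dx":-58,"dy":0,"dz":-120,"rx":0,"ry":0,"rz":0},{"dx":-40,"dy":0,"dz":-150,"rx":0,"ry":0,"rz":0}]}}

```text
t: 17.8
eef_pos: [662.5, -193.1, 282.9]
tcp_rot: [3.135, -0.563, 1.558]
ft_force: [-0.0, -0.0, 0.4]
opening: 0.003
```

```bash
python3 - <<'E'
from h import *
st()
for n in ["scene","wrist","top"]:
    c=viewer.read_camera(n);cv2.imwrite(f"pics/{n}15.png",c["image"][:,:,::-1])
a=cv2.imread("pics/scene15.png")[200:370,230:430];cv2.imwrite("pics/s15z.png",cv2.resize(a,(800,680)[:2] if 0 else (700,595),interpolation=cv2.INTER_CUBIC))
E
```

```text
t 17.8 [662.5, -193.1, 282.9] [3.135, -0.563, 1.558] F [-0.0, -0.0, 0.4] q [-0.44, 0.74, 1.47, 0.54, 1.23, -0.69] op 0.0
```

View pics/s15z.png

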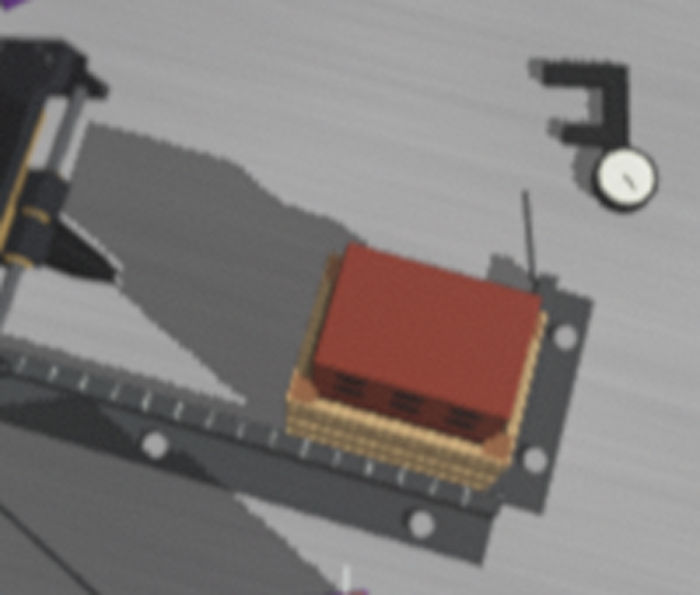

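View pics/top15.png

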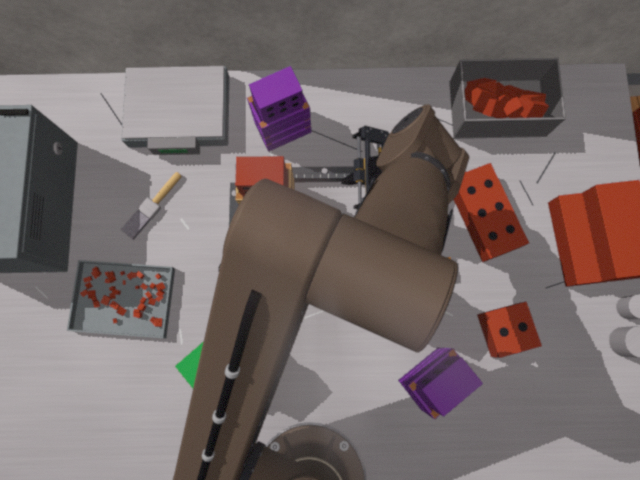

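```bash
python3 - <<'E'
from h import *
rows([([640,-230,400],Rh(1.55,32,1)),([560,-330,460],Rh(1.3,32,1))])
E
```

```text
[29.0, -21.1, -117.7] [0.06, -0.02, 0.11]
[-24.3, -99.0, -223.1] [-1.21, -0.04, 2.13]
```

Request:
{"op": "play_rows", "data": {"increments": [{"dx":10,"dy":-7,"dz":-39,"rx":0,"ry":0,"rz":0},{"dx":20,"dy":-14,"dz":-78,"rx":0,"ry":0,"rz":0},{"dx":29,"dy":-21,"dz":-117,"rx":0,"ry":0,"rz":0},{"dx":15,"dy":-45,"dz":-140,"rx":-0.3,"ry":0,"rz":0.5},{"dx":0,"dy":-65,"dz":-170,"rx":-0.6,"ry":0,"rz":1},{"dx":-12,"dy":-82,"dz":-196,"rx":-0.9,"ry":0,"rz":1.5},{"dx":-24,"dy":-99,"dz":-223,"rx":-1.2,"ry":0,"rz":2.1},{"dx":-24,"dy":-99,"dz":-223,"rx":-1.2,"ry":0,"rz":2.1}]}}

```text
t: 18.62
eef_pos: [557.6, -333.0, 462.7]
tcp_rot: [3.137, -0.561, 1.298]
ft_force: [0.2, 0.9, 0.5]
opening: 0.003
```

```bash
python3 - <<'E'
from h import *
st()
for n in ["scene","top"]:
    c=viewer.read_camera(n);cv2.imwrite(f"pics/{n}16.png",c["image"][:,:,::-1])
a=cv2.imread("pics/top16.png")[140:260,220:360];cv2.imwrite("pics/t16z.png",cv2.resize(a,(700,600),interpolation=cv2.INTER_CUBIC))
E
```

```text
t 18.62 [557.6, -333.0, 462.7] [3.137, -0.561, 1.298] F [0.2, 0.9, 0.5] q [-0.7, 0.51, 1.4, 0.51, 1.49, -0.54] op 0.0
```

View pics/t16z.png

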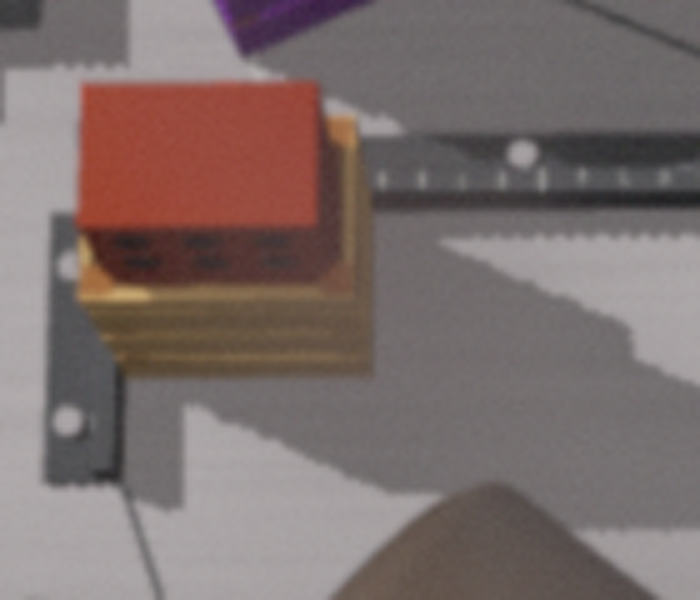

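View pics/scene16.png

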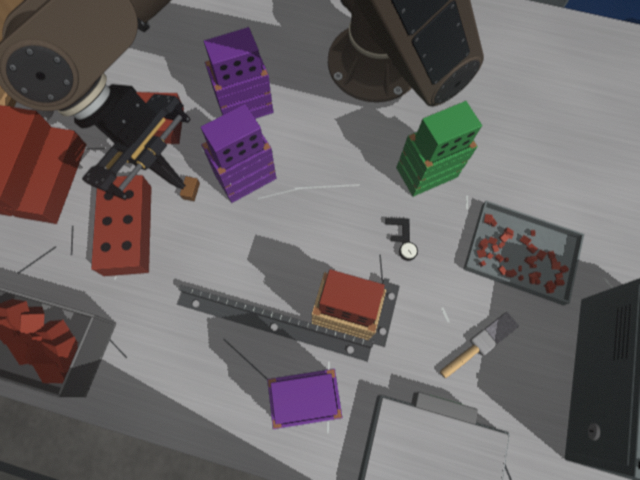

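```bash
python3 - <<'E'
from h import *
t=cam("top");s=cam("scene")
tz=lambda p:(np.array(p)+.5)/5-.5+[220,140]
C=np.array([713.5,154.]);a=-.019
def loc(P): 
    d=P-C;return np.c_[d@[np.cos(a),np.sin(a)],d@[-np.sin(a),np.cos(a)]].round(1).tolist()
print('base near L,R (exp -86,0 / -86,-124)',loc(ray(t,tz([(127,377),(373,376)]),0)))
print('top nearL nearR farR (exp -86,0 -86,-124 0,-124)',loc(ray(t,tz([(80,298),(356,298),(357,119)]),150)))
print('bricktop',loc(ray(t,tz([(80,83),(320,83),(318,228),(78,228)]),223)),'exp x -75.5/-10.5 y -11/-113')
print('short bar end inner',loc(ray(t,tz([(121,481)]),0)), 'long',loc(ray(t,tz([(690,208),(380,208)]),0)))
# bystanders: diff images
A=cv2.imread('pics/scene0.png').astype(int);B=cv2.imread('pics/scene16.png').astype(int)
d=(np.abs(A-B).max(2)>40).astype(np.uint8)*255;cv2.imwrite('pics/diff.png',d)
for n,(x0,y0,x1,y1) in dict(gauge=(380,210,425,265),tray=(460,195,590,310),brush=(440,310,520,380),brick=(110,225,155,280),).items(): print(n,(d[y0:y1,x0:x1]>0).mean().round(3))
E
```

```text
base near L,R (exp -86,0 / -86,-124) [[-87.8, -1.8], [-87.2, -125.5]]
top nearL nearR farR (exp -86,0 -86,-124 0,-124) [[-88.1, -2.6], [-88.1, -125.8], [-4.4, -125.2]]
bricktop [[-13.8, -12.1], [-13.9, -114.0], [-77.8, -114.1], [-77.8, -13.4]] exp x -75.5/-10.5 y -11/-113
short bar end inner [[-141.1, -0.3]] long [[0.6, -285.7], [0.7, -128.1]]
gauge 0.0
tray 0.0
brush 0.0
brick 0.0
```

The top view puts the base's near corners at (-87.8, -1.8) and (-87.2, -125.5) mm in the fence frame, where (-86, 0) and (-86, -124) is fully seated. It's square, and the bystanders I compared haven't changed. Handing in.

```bash
python3 -c "
from cell import env
print(env.state()['t'],env.job_done())"
```

```text
the job is handed in; nothing more can be done
18.8167 None
```

I slid the crate into the corner of the fence, pushing it low near its base the whole way, and handed the job in at 18.8 s. `job_done` gives no verdict, so the result below is from my own checks.

**What I did:** I pushed the near face with the fingers tilted about 40° and partly open until the far face met the long bar, where the force rose to about 39 N. I then pushed the right face with the fingers closed until the left face met the short bar. There the force climbed to 65 N with the tip at rest. I backed off and lifted the hand clear.

**Last checks:**
- **Position:** In the top camera, the base corners lie within about 2 mm of fully seated along both bars. The limit is 6 mm.
- **Squareness:** The crate is square to the fence within about 0.01 rad.
- **Upright:** The crate looks upright. I did not measure its tilt or height separately.
- **Disagreement:** The crate-top and brick-top corners read up to 4 mm short of the long bar. The brick-top reading was about the same when the crate was pressed hard against that bar, so I put it down to pixel and calibration error.
- **Bystanders:** The gauge, tray, brush and the uncovered part of the brick show no change between the first and last scene pictures. The block looked unmoved by eye. The half brick was partly hidden by the arm, but the hand never worked near it.
- **Contact:** The wrist force read about zero after I backed off, and the fingers were never near the crated brick.

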